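# Clear the drying rack and nest the funnel collars

### The job

The white filter-funnel collars have drained on the leaning pegs of the drying rack. Slide every collar off the free end of its peg and nest them all, wide end down, one over the other on the round storage base, each fully seated; then close the stack with the knobbed cap, and leave the beaker, timer, tally counter and Petri dish where they are.

Things in the scene. Friction and masses are not known exactly. Their poses are not given: they have to be found in the camera images.
- rack: Fixed drying rack: grey plate 120 x 500 mm on steel wire feet with a row of five steel pegs (26 mm thick, 100 mm long, rounded free ends), feet at y = -0.2, -0.1, 0, 0.1, 0.2 m, x = 0, z = 0.065. Origin on the worktop under the plate's middle; x level to the rack's back, y level along the row, z up. Pegs lean 0.55 rad to the front: foot to free end is direction (-0.523, 0, 0.853).
- base_seat (a point): Fixed round storage base, white: a disc 110 mm wide, 12 mm thick, with a round stub 48 mm in diameter in its middle, up to 50 mm above the worktop. The point is on the upright axis at the top of the disc (12 mm above the worktop), where the lowest collar's wide end comes to rest.
- cap_knob (a point): Loose white cap on the worktop: round lid 72 mm wide, 28 mm high, open below (bore 58 mm, 22 mm deep), with a knob 26 mm in diameter, 26 mm high on top. The point is the knob's middle, 41 mm above the lower rim; z is the axis, up. It fits over the top collar's neck, its roof resting on the neck's end; the point is then 19 mm above that end. 80 g.
- cap: The same cap: origin at the middle of its lower rim, 41 mm under the knob's middle.
- beaker: Bystander: glass beaker, 50 mm wide, 56 mm high; origin at its underside.
- timer: Bystander: white desk timer, 42 x 68 x 54 mm; origin at its underside.
- tally: Bystander: hand tally counter, 58 x 64 x 20 mm; origin at its underside.
- petri_0: Bystander: flat Petri dish 55 mm wide, 11 mm high; origin at its underside.
- collar_0_mid (a point): Loose white collar (may be absent), a stepped sleeve open at both ends, 83 mm long, 60 to 130 g: skirt 72 mm in diameter (bore 58 mm, 40 mm deep) for the lower 45 mm, neck 48 mm (bore 36 mm) for the upper 38 mm. Starts threaded on a peg, skirt on the plate, peg end showing 17 mm past the neck. The point is half-way along its axis; z is the axis, from skirt to neck.
- collar_0: The same collar: origin on its axis at the skirt end, 41.5 mm from its middle. The skirt slips over the base's stub or another collar's neck with 5 mm to spare all round, until it rests on the base's disc or on the other collar's shoulder: each nested collar stands 45 mm above the one below. All collars are alike.
- collar_1_mid (a point): Loose white collar (may be absent), a stepped sleeve open at both ends, 83 mm long, 60 to 130 g: skirt 72 mm in diameter (bore 58 mm, 40 mm deep) for the lower 45 mm, neck 48 mm (bore 36 mm) for the upper 38 mm. Starts threaded on a peg, skirt on the plate, peg end showing 17 mm past the neck. The point is half-way along its axis; z is the axis, from skirt to neck.
- collar_1: The same collar: origin on its axis at the skirt end, 41.5 mm from its middle. The skirt slips over the base's stub or another collar's neck with 5 mm to spare all round, until it rests on the base's disc or on the other collar's shoulder: each nested collar stands 45 mm above the one below. All collars are alike.
- collar_2_mid (a point): Loose white collar (may be absent), a stepped sleeve open at both ends, 83 mm long, 60 to 130 g: skirt 72 mm in diameter (bore 58 mm, 40 mm deep) for the lower 45 mm, neck 48 mm (bore 36 mm) for the upper 38 mm. Starts threaded on a peg, skirt on the plate, peg end showing 17 mm past the neck. The point is half-way along its axis; z is the axis, from skirt to neck.
- collar_2: The same collar: origin on its axis at the skirt end, 41.5 mm from its middle. The skirt slips over the base's stub or another collar's neck with 5 mm to spare all round, until it rests on the base's disc or on the other collar's shoulder: each nested collar stands 45 mm above the one below. All collars are alike.
- collar_3_mid (a point): Loose white collar (may be absent), a stepped sleeve open at both ends, 83 mm long, 60 to 130 g: skirt 72 mm in diameter (bore 58 mm, 40 mm deep) for the lower 45 mm, neck 48 mm (bore 36 mm) for the upper 38 mm. Starts threaded on a peg, skirt on the plate, peg end showing 17 mm past the neck. The point is half-way along its axis; z is the axis, from skirt to neck.
- collar_3: The same collar: origin on its axis at the skirt end, 41.5 mm from its middle. The skirt slips over the base's stub or another collar's neck with 5 mm to spare all round, until it rests on the base's disc or on the other collar's shoulder: each nested collar stands 45 mm above the one below. All collars are alike.
- collar_4_mid (a point): Loose white collar (may be absent), a stepped sleeve open at both ends, 83 mm long, 60 to 130 g: skirt 72 mm in diameter (bore 58 mm, 40 mm deep) for the lower 45 mm, neck 48 mm (bore 36 mm) for the upper 38 mm. Starts threaded on a peg, skirt on the plate, peg end showing 17 mm past the neck. The point is half-way along its axis; z is the axis, from skirt to neck.
- collar_4: The same collar: origin on its axis at the skirt end, 41.5 mm from its middle. The skirt slips over the base's stub or another collar's neck with 5 mm to spare all round, until it rests on the base's disc or on the other collar's shoulder: each nested collar stands 45 mm above the one below. All collars are alike.
Things that resemble listed ones, but are neither listed nor needed, are in the scene too. Leave any green look-alike of the collar_0 alone. Leave any green look-alike of the collar_1 alone.

How it is judged:
On the way, in this order (a step that is already met when the one before it is completed fails the run):
1. all collars are nested, wide end down and fully seated, on the base (horizontal distance between each of collar_0_mid, collar_1_mid, collar_2_mid, collar_3_mid, collar_4_mid and base_seat below 0.02 m and angle between each of collar_0_mid, collar_1_mid, collar_2_mid, collar_3_mid, collar_4_mid's own z axis and vertical below 0.1 rad and (height (world z) of collar_0_mid between 0.0475 and 0.0595 m or height (world z) of collar_0_mid between 0.0925 and 0.1045 m or height (world z) of collar_0_mid between 0.1375 and 0.1495 m or height (world z) of collar_0_mid between 0.1825 and 0.1945 m or height (world z) of collar_0_mid between 0.2275 and 0.2395 m) and (height (world z) of collar_1_mid between 0.0475 and 0.0595 m or height (world z) of collar_1_mid between 0.0925 and 0.1045 m or height (world z) of collar_1_mid between 0.1375 and 0.1495 m or height (world z) of collar_1_mid between 0.1825 and 0.1945 m or height (world z) of collar_1_mid between 0.2275 and 0.2395 m) and (height (world z) of collar_2_mid between 0.0475 and 0.0595 m or height (world z) of collar_2_mid between 0.0925 and 0.1045 m or height (world z) of collar_2_mid between 0.1375 and 0.1495 m or height (world z) of collar_2_mid between 0.1825 and 0.1945 m or height (world z) of collar_2_mid between 0.2275 and 0.2395 m) and (height (world z) of collar_3_mid between 0.0475 and 0.0595 m or height (world z) of collar_3_mid between 0.0925 and 0.1045 m or height (world z) of collar_3_mid between 0.1375 and 0.1495 m or height (world z) of collar_3_mid between 0.1825 and 0.1945 m or height (world z) of collar_3_mid between 0.2275 and 0.2395 m) and (height (world z) of collar_4_mid between 0.0475 and 0.0595 m or height (world z) of collar_4_mid between 0.0925 and 0.1045 m or height (world z) of collar_4_mid between 0.1375 and 0.1495 m or height (world z) of collar_4_mid between 0.1825 and 0.1945 m or height (world z) of collar_4_mid between 0.2275 and 0.2395 m)), for 0.2 s.
2. the cap is seated on the stack (horizontal distance between cap_knob and base_seat below 0.02 m and angle between cap_knob's own z axis and vertical below 0.1 rad and (height (world z) of cap_knob between 0.198 and 0.21 m or height (world z) of cap_knob between 0.243 and 0.255 m or height (world z) of cap_knob between 0.288 and 0.3 m)), for 0.2 s.
At the end, for the whole second after the job is handed in: every collar that is present stands wide end down in one nested stack on the base (axis within 20 mm of the base's, tilt under 0.1 rad, height within 6 mm of fully seated), the cap rests level on the top collar (within 20 mm of the base's axis, 6 mm in height, 0.1 rad), all released and at rest (all of step 1 and all of step 2 and linear speed of each of collar_0, collar_1, collar_2, collar_3, collar_4, cap below 0.02 m/s); the robot touches nothing.
It fails at once if the beaker is moved by more than 3 cm (distance of beaker from where it was at the start of the episode above 0.03 m).
It fails at once if the timer is moved by more than 3 cm (distance of timer from where it was at the start of the episode above 0.03 m).
It fails at once if the tally counter is moved by more than 3 cm (distance of tally from where it was at the start of the episode above 0.03 m).
It fails at once if the Petri dish is moved by more than 3 cm (distance of petri_0 from where it was at the start of the episode above 0.03 m).
Of collar_0, collar_1, collar_2, collar_3, collar_4 only 3 to 5 are there at a start; the rules pass over those that are not, and their reading is None.
At some moment in a run one of cap may be knocked a few centimetres aside while the robot is not near it.
It also fails if it takes over 210 s, if anything falls off the work surface, if the arm or the gripper's body presses on something with over 40 N, if the wrist force passes 120 N, or if a joint passes its speed limit or range.

### The arm

A 6-joint arm with a two-finger parallel gripper is mounted at the origin on a cart in front of the work surface, level with it; the furniture and walls round the work are solid. World frame = base frame: x ahead of the robot, y to its left, z up, the work surface at z = 0. Lengths are in m, angles in rad, forces in N, time in s.
With the tool pointing down it reaches from about 0.25 to 0.8 m from the base axis. Payload 3.9 kg.
Tool frame: the origin (TCP) lies midway between the tips of the shut fingers; the grasp point (between the pads) lies 19 mm behind it; z points along the fingers, y is the line along which they close (so a half turn about z gives the same grasp; the last joint's range is limited). The gripper opens to 85 mm and grips with 20 to 120 N. Pads are 22 mm wide; open, the fingers measure 114 mm over their backs; the gripper's body (76 mm by 85 mm) begins 54 mm behind the grasp point. The pads swing forward as they close: fully open they stand 13 mm farther back than shut.
Start: joints at [1.318, 0.26, -0.138, 1.173, 0, 1.571], TCP at [0.131, 0.508, 0.208] pointing down, gripper open.
Joint ranges: [-2.78, 2.78], [-0.83, 1.72], [-1.28, 1.37], [-1.9, 2.12], [-1.57, 1.48], [-3.14, 3.14]. Speed limits (rad/s): [2.57, 2.57, 3.14, 3.14, 3.14, 3.14].

### API

Orientations are given as a unit quaternion [w, x, y, z].
In Python, from cell import ctrl, eyes, job gives the robot as it stands.
- The arm moves only by the tool carry_out, never from a script. Its argument "moves" is text: rows parted by semicolons, each of 5 numbers parted by spaces: the opening in per cent of the stroke, from 0 (shut) to 100 (fully open), then the shift along the tool's x, y, z normalised to -1 to 1, where 1 is 0.25 m, then the turn about the tool's z normalised to -1 to 1, where 1 is 60 degrees. A call has 1 to 20 rows; each row is the pose to reach, as a shift and turn from the pose commanded when the call began, along the tool's axes at that moment; what a row does not reach only later rows make up. A row lasts 1/8 s, in which the tool goes at most 62.5 mm and 10.7 degrees, less where a joint would pass 70% of its speed; a pose out of reach is approached as far as the arm can. A call with a number of a shift or a turn outside -1 to 1 is refused whole. A call with a gripper value outside its range is refused whole. The fingers move at their own pace and stop on an object; "grip_force" is the grip in N (left out, the last holds). Time passes only in rows, so rows that repeat a pose let the fingers close. It gives the time, the measured TCP pose, the force, the opening and the grip force at its end, in the units of the state.
- ctrl.state(): the state, without advancing time (a new reading comes with each control period).
- eyes.read_camera(name): name is "side" or "top"; returns (picture, depth): 480x640x3 uint8, red, green, blue; 480x640 float32, m along the optical axis (not along the pixel's ray), 0 where there is no reading.
- eyes.camera_model(name): a dict with "K" (3x3 intrinsics, pixels), "k1" (the pictures are not rectified: a ray, as slopes to the right and down, at radius r is drawn at 1 + k1 r^2 times it, then the intrinsics apply), "world_from_camera" (4x4, takes a point from camera to world coordinates). Camera axes: x right, y down, z forward; pixel columns grow to the right and rows downward; lengths in m; the calibration is good to about 2 mm. A picture is of the moment at which its call begins. camera_model takes no time and is no camera call.
- job.job_done(): hands the job in; it is judged then, once.
The state is a dict: "time_s": time; "joints": joint angles; "joint_velocities": joint speeds; "joint_torque": joint torques, N m; "tool_pos": TCP position; "tool_rot": TCP orientation; "wrist_force": force on the tool from outside, world axes, zero at the start; "wrist_torque": the same for the moment, N m; "width": finger opening in m; "grasp_force": force on a finger pad.
Only numpy, scipy, OpenCV 4.12 (cv2) and the standard library are available. Lean on these libraries where they do the work, as an engineer would, in place of code of your own. Each camera call takes 0.05 s, during which the arm holds its last target. There are 200 camera calls.

## Working session

There is one attempt and no reset: what is moved stays moved. The work goes in short steps, Python scripts to look and compute and a tool call to move; the robot and the scene stay as the last step left them, time stands still between calls to the robot, and variables do not carry over. Pictures are saved under pics/ and viewed, at most 14 in all, crops included, and the job is handed in when it is done.

Besides the shell and the picture viewer there is one more tool, called after "Request:" by a JSON object that holds its "api" and its "payload", one argument or row to a line. carry_out: Moves the arm, as the interface text tells. Scaled input: -1 to 1 covers 0.25 m each way for a shift and 60 degrees each way for a turn. Its arguments: {"type":"object","properties":{"moves":{"type":"string"},"grip_force":{"type":"number"}},"required":["moves"]}

```bash
mkdir -p pics; ls; cat > h.py <<'E'
import numpy as np, cv2
from cell import ctrl, eyes, job
def cloud(name):
    im,d=eyes.read_camera(name); m=eyes.camera_model(name)
    K=np.array(m["K"]);k1=m["k1"];T=np.array(m["world_from_camera"])
    v,u=np.mgrid[0:480,0:640]
    xd=(u-K[0,2])/K[0,0]; yd=(v-K[1,2])/K[1,1]
    x,y=xd.copy(),yd.copy()
    for _ in range(10):
        f=1+k1*(x*x+y*y); x=xd/f; y=yd/f
    P=np.stack([x*d,y*d,d],-1)@T[:3,:3].T+T[:3,3]
    P[d==0]=np.nan
    return im,d,P,m
def save(n,im): cv2.imwrite(f"pics/{n}.png",im[:,:,::-1])
E
python3 - <<'E'
from h import *
for n in("top","side"):
    im,d,P,m=cloud(n); save(n+"0",im); np.savez(n+"0.npz",im=im,P=P)
    print(n,np.round(m["K"],1).tolist(),m["k1"],np.round(m["world_from_camera"],3).tolist())
print(ctrl.state())
E
```

```text
pics
top [[606.6, 0.0, 320.9], [0.0, 606.6, 232.1], [0.0, 0.0, 1.0]] -0.07368325786370644 [[-0.029, -0.989, 0.148, 0.261], [-1.0, 0.028, -0.009, 0.028], [0.005, -0.148, -0.989, 1.712], [0.0, 0.0, 0.0, 1.0]]
side [[600.0, 0.0, 325.4], [0.0, 600.0, 234.4], [0.0, 0.0, 1.0]] -0.1317953726075672 [[-0.862, -0.407, 0.302, 0.085], [-0.507, 0.701, -0.502, 0.76], [-0.007, -0.585, -0.811, 1.271], [0.0, 0.0, 0.0, 1.0]]
{'time_s': 0.1, 'joints': array([ 1.31800173e+00,  2.60629518e-01, -1.39225042e-01,  1.17271486e+00,
       -3.07600227e-05,  1.57078239e+00]), 'joint_velocities': array([ 0.00098049, -0.00197134,  0.00322162,  0.00044257, -0.00079982,
        0.0004539 ]), 'joint_torque': array([ 1.60339696e-03, -4.06507623e+01,  2.54527295e+01,  1.01276441e-02,
        2.16812100e-05, -9.55254052e-06]), 'tool_pos': array([0.13115525, 0.50767994, 0.206948  ]), 'tool_rot': array([-9.65079063e-05,  1.26054035e-01,  9.92022981e-01, -8.81413237e-04]), 'wrist_force': array([-0.47338473, -0.10665949,  0.01937729]), 'wrist_torque': array([-0.01332348, -0.01285129, -0.05752761]), 'grasp_force': 0.0, 'width': 0.08575514059303267}
```

View pics/top0.png

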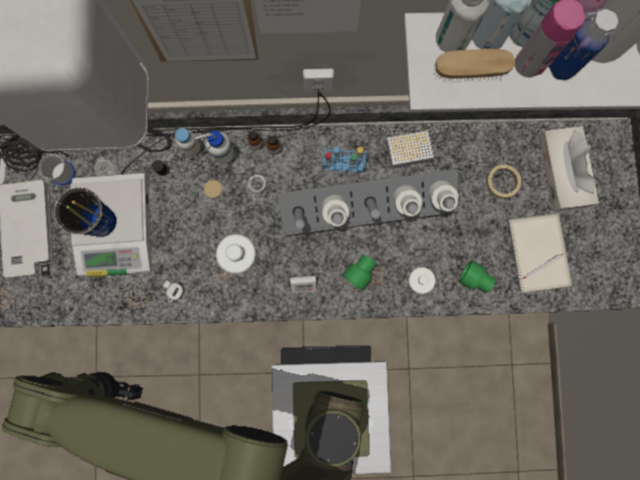

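View pics/side0.png

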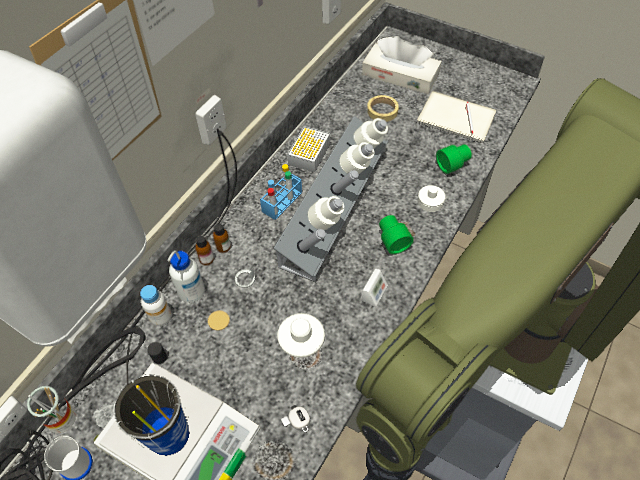

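The top view shows three collars at about (335,211), (407,201) and (444,196), with empty pegs at (298,215) and (373,207). The base is at (236,253), the cap at (422,280), the timer at (304,284) and the tally at (173,291). Green look-alikes sit at (360,272) and (478,277). The side view agrees. Next I'll measure positions.

```bash
cat >> h.py <<'E'
def circ(P,sel,z,tol,name=""):
    """fit circle to the boundary of points near height z in the mask"""
    Q=P[sel&(abs(P[...,2]-z)<tol)][:,:2]
    hull=cv2.convexHull((Q*1e4).astype(np.float32))[:,0]/1e4
    A=np.c_[2*hull,np.ones(len(hull))]; s=np.linalg.lstsq(A,(hull**2).sum(1),rcond=None)[0]
    print(name,"n",len(Q),"c",np.round(s[:2],4),"r",round(float(np.sqrt(s[2]+s[0]**2+s[1]**2)),4))
    return s[:2]
def box(u0,u1,v0,v1):
    m=np.zeros((480,640),bool); m[v0:v1,u0:u1]=True; return m
E
python3 - <<'E'
from h import *
D=np.load("top0.npz");im=D["im"];P=D["P"]
b=box(210,265,228,280); white=im.min(2)>140
circ(P,b&white,.012,.006,"disc"); circ(P,b&white,.05,.005,"stub")
c=box(402,442,262,300)
circ(P,c&white,.028,.005,"lid"); circ(P,c&white,.054,.005,"knob")
print("ztops",np.nanmax(P[b][:,2]),np.nanmax(P[c][:,2]))
for k,(u,v) in {"rack":(350,195),"g1":(360,272),"g2":(478,277),"timer":(304,284),"tally":(173,291),"ring":(256,184),"disc":(212,188),"table":(270,255)}.items(): print(k,np.round(P[v,u],3))
# plate: height 0.06..0.07 gray
r=box(270,470,165,245)
m=r&(abs(P[...,2]-.065)<.006)&(im.max(2)<130)
q=P[m]; rect=cv2.minAreaRect((q[:,:2]*1e4).astype(np.float32)); print("plate",len(q),np.array(rect[0])/1e4,np.array(rect[1])/1e4,rect[2],np.median(q[:,2]))
hi=r&(P[...,2]>.075)
n,l,s,ct=cv2.connectedComponentsWithStats(hi.astype(np.uint8))
for i in range(1,n):
    if s[i,4]>30:
        q=P[l==i]; t=q[q[:,2]>q[:,2].max()-.02]; print(np.round(ct[i]),s[i,4],"max",q[:,2].max(),"top c",np.round(np.median(t,0),4), np.round(q[:,:2].min(0),3),np.round(q[:,:2].max(0),3))
E
```

```text
disc n 748 c [0.462  0.2559] r 0.0539
stub n 165 c [0.4617 0.2557] r 0.0219
lid n 331 c [ 0.3713 -0.264 ] r 0.0349
knob n 59 c [ 0.3717 -0.2635] r 0.012
ztops 0.05958928816654718 0.06323219807029412
rack [ 0.607 -0.07   0.078]
g1 [ 0.395 -0.09   0.067]
g2 [ 0.372 -0.412  0.069]
timer [0.368 0.063 0.048]
tally [0.361 0.432 0.011]
ring [0.663 0.196 0.003]
disc [0.653 0.321 0.011]
table [0.456 0.158 0.005]
plate 650 [ 0.63571519 -0.11869177] [0.14301493 0.50023862] 5.203627109527588 0.06583306636985431
[375. 196.] 4773 max 0.16551635148817723 top c [ 0.5464 -0.1301  0.1502] [ 0.509 -0.369] [0.671 0.13 ]
```

```bash
python3 - <<'E'
from h import *
D=np.load("top0.npz");im=D["im"];P=D["P"]
r=box(270,470,160,245)
m=r&(P[...,2]>.055)
q=P[m&(im.max(2)<140)&(P[...,2]<.09)]; print("plate z",np.percentile(q[:,2],[5,25,50,75,95]))
t=P[box(265,280,245,275)];print("table z",np.median(t[:,2]))
rect=cv2.minAreaRect((q[:,:2]*1e4).astype(np.float32));print(len(q),np.array(rect[0])/1e4,np.array(rect[1])/1e4,rect[2])
a=im[155:245,272:472]; b=np.load("side0.npz")["im"][105:280,270:390]
save("ra",cv2.resize(a,(800,360),interpolation=cv2.INTER_CUBIC)); save("rb",cv2.resize(b,(411,600),interpolation=cv2.INTER_CUBIC))
E
```

```text
plate z [0.05750031 0.06838082 0.07776083 0.08443836 0.08901611]
table z nan
2857 [ 0.63076836 -0.11925959] [0.18576747 0.50154966] 6.126400947570801
```

View pics/ra.png

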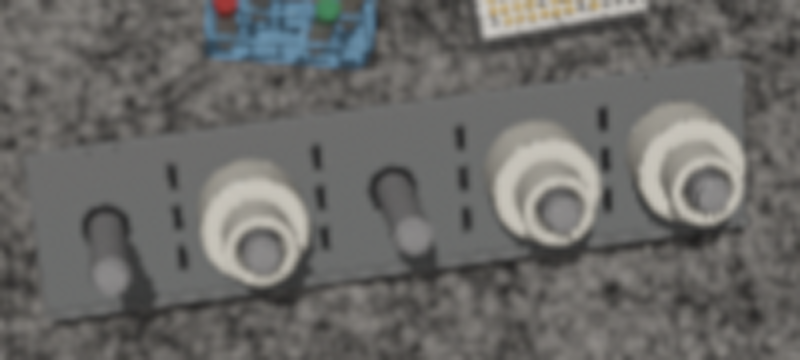

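View pics/rb.png

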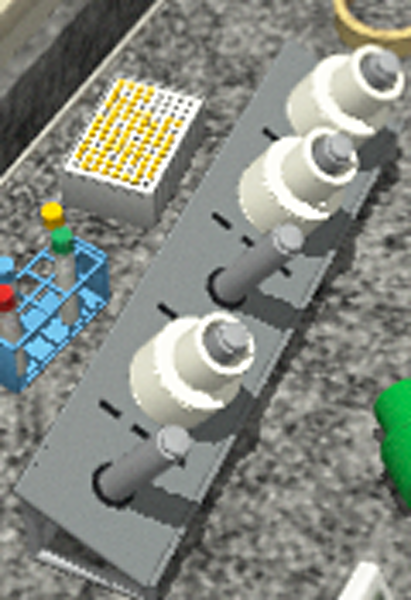

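The crops show the five peg tips. In the top crop (4x, origin (272,155)) they are at (110,274), (262,252), (413,236), (560,212) and (707,187). In the side crop (3.43x, origin (270,105)) they are at (175,442), (230,340), (288,240), (334,153) and (382,68). Collars sit on pegs 2, 4 and 5. I'll triangulate these.

```bash
cat >> h.py <<'E'
def ray(name,u,v):
    m=eyes.camera_model(name);K=np.array(m["K"]);T=np.array(m["world_from_camera"])
    xd=np.array([(u-K[0,2])/K[0,0],(v-K[1,2])/K[1,1]]);x=xd.copy()
    for _ in range(10): x=xd/(1+m["k1"]*(x@x))
    d=T[:3,:3]@np.r_[x,1]; return T[:3,3],d/np.linalg.norm(d)
def onz(name,u,v,z):
    o,d=ray(name,u,v); return o+d*(z-o[2])/d[2]
def tri(a,b):
    o1,d1=ray("top",*a);o2,d2=ray("side",*b)
    s=np.linalg.lstsq(np.c_[d1,-d2],o2-o1,rcond=None)[0]
    p,q=o1+s[0]*d1,o2+s[1]*d2; return (p+q)/2,np.linalg.norm(p-q)
E
python3 - <<'E'
from h import *
a=[(110,274),(262,252),(413,236),(560,212),(707,187)];b=[(175,442),(230,340),(288,240),(334,153),(382,68)]
T=[]
for p,q in zip(a,b):
    p=(272+p[0]/4-.4,155+p[1]/4-.4);q=(270+q[0]/3.425-.35,105+q[1]/3.428-.35)
    X,e=tri(p,q);T.append(onz("top",*p,.147));print(np.round(X,4),round(e,4),np.round(T[-1],4))
T=np.array(T);k=np.arange(5)
px=np.polyfit(k,T[:,0],1);py=np.polyfit(k,T[:,1],1)
print("tip fit",px,py,"spacing",np.hypot(px[0],py[0]),"yaw",np.degrees(np.arctan2(-px[0],-py[0])),np.round(T[:,0]-np.polyval(px,k),4),np.round(T[:,1]-np.polyval(py,k),4))
C=[onz("top",272+u/4-.4,155+v/4-.4,.065) for u,v in [(30,155),(740,60),(745,228),(57,320)]]
print("corners",np.round(C,4),np.mean(C,0))
D=np.load("top0.npz");im=D["im"]
# base / cap centres by colour-mask centroid of disc edges via rays
import itertools
g=cv2.cvtColor(im,cv2.COLOR_RGB2GRAY)
for n,(u0,u1,v0,v1),z in (("disc",(205,270,225,285),.012),("lid",(400,445,260,302),.028)):
    m=((im.min(2)>140)&box(u0,u1,v0,v1)).astype(np.uint8)
    c=max(cv2.findContours(m,0,2)[0],key=cv2.contourArea);(x,y),(A,B),_=cv2.fitEllipse(c)
    print(n,x,y,A,B,np.round(onz("top",x,y,z),4))
E
```

```text
[0.5175 0.0687 0.1466] 0.0078 [0.5212 0.07   0.147 ]
[ 0.531  -0.0311  0.1402] 0.0065 [ 0.533  -0.0299  0.147 ]
[ 0.5386 -0.1303  0.1447] 0.0056 [ 0.5409 -0.1293  0.147 ]
[ 0.5528 -0.2288  0.1399] 0.0058 [ 0.5543 -0.2268  0.147 ]
[ 0.5649 -0.3277  0.1414] 0.0096 [ 0.5685 -0.3252  0.147 ]
tip fit [0.01158735 0.52037638] [-0.09873756  0.06923449] spacing 0.09941514785613213 yaw -6.693331378514598 [ 0.0008  0.001  -0.0027 -0.0009  0.0017] [ 0.0007 -0.0003 -0.001   0.0001  0.0005]
corners [[ 0.6199  0.1257  0.065 ]
 [ 0.6746 -0.3727  0.065 ]
 [ 0.5549 -0.3685  0.065 ]
 [ 0.5038  0.1093  0.065 ]] [ 0.58831142 -0.12657335  0.065     ]
disc 235.01980590820312 253.3531036376953 37.61012268066406 38.492061614990234 [0.4621 0.2564 0.012 ]
lid 421.74224853515625 280.0343322753906 25.23969841003418 25.652772903442383 [ 0.3708 -0.2642  0.028 ]
```

```bash
cat >> h.py <<'E'
from scipy.spatial.transform import Rotation as R
def plan(*W,start=None):
    """W: (x,y,z,yaw of tool y in deg or None). prints units for each waypoint, chained as separate calls"""
    s=ctrl.state()
    if start is None:
        p=s["tool_pos"];q=s["tool_rot"];r=R.from_quat([*q[1:],q[0]]).as_matrix();yaw=np.degrees(np.arctan2(r[1,1],r[0,1]))
        print("now",np.round(p,4),round(yaw,2),"t",round(s["time_s"],1),"tilt",np.round(r[:2,2],3))
    else: p=np.array(start[:3]);yaw=start[3]
    for w in W:
        a=np.radians(yaw);ty=np.array([np.cos(a),np.sin(a)]);tx=np.array([-np.sin(a)*-1*-1,np.cos(a)])
        tx=np.array([-ty[1],ty[0]])  # x = y cross z with z down
        d=np.array(w[:3])-p; t=0 if w[3] is None else -((w[3]-yaw+90)%180-90)
        print(w,"->",np.round([d[:2]@tx/.25,d[:2]@ty/.25,-d[2]/.25,t/60],3))
        p=np.array(w[:3]);yaw=yaw-t
E
python3 - <<'E'
from h import *
plan((.32,.33,.27,96.5),(.45,.13,.26,None),(.5457,-.029,.20,None),(.5457,-.029,.108,None))
E
```

```text
now [0.1312 0.5077 0.2069] 75.52 t 0.1 tilt [-0.    -0.002]
(0.32, 0.33, 0.27, 96.5) -> [-0.909 -0.499 -0.252 -0.35 ]
(0.45, 0.13, 0.26, None) -> [-0.426 -0.854  0.04   0.   ]
(0.5457, -0.029, 0.2, None) -> [-0.308 -0.675  0.24   0.   ]
(0.5457, -0.029, 0.108, None) -> [0.    0.    0.368 0.   ]
```

Request:
{"api": "carry_out", "payload": {
  "moves": "100 -0.2 -0.1 -0.15 -0.1; 100 -0.45 -0.25 -0.25 -0.2; 100 -0.7 -0.4 -0.25 -0.3; 100 -0.91 -0.5 -0.25 -0.35; 100 -0.91 -0.5 -0.25 -0.35; 100 -0.91 -0.5 -0.25 -0.35; 100 -0.91 -0.5 -0.25 -0.35",
  "grip_force": 30
}}

```text
time_s: 0.98
tool_pos: [0.3198, 0.3306, 0.2699]
tool_rot: [-0.0, -0.057, 0.998, -0.0]
wrist_force: [0.3, 0.3, 0.5]
width: 0.0853
grasp_force: 0.0
```

Request:
{"api": "carry_out", "payload": {
  "moves": "100 -0.1 -0.2 0 0; 100 -0.2 -0.4 0 0; 100 -0.3 -0.6 0 0; 100 -0.43 -0.85 0.04 0; 100 -0.43 -0.85 0.04 0; 100 -0.43 -0.85 0.04 0; 100 -0.43 -0.85 0.04 0"
}}

```text
time_s: 1.85
tool_pos: [0.4504, 0.133, 0.2603]
tool_rot: [-0.0, -0.058, 0.998, 0.0]
wrist_force: [-1.0, -1.1, 0.3]
width: 0.0853
grasp_force: 0.0
```

```bash
python3 - <<'E'
from h import *
plan((.5457,-.029,.20,96.5),(.5457,-.029,.108,None))
E
```

```text
now [0.4504 0.133  0.2603] 96.67 t 1.9 tilt [-0.  0.]
(0.5457, -0.029, 0.2, 96.5) -> [-0.303 -0.688  0.241  0.003]
(0.5457, -0.029, 0.108, None) -> [0.    0.    0.368 0.   ]
```

Request:
{"api": "carry_out", "payload": {
  "moves": "100 -0.1 -0.22 0.08 0; 100 -0.2 -0.45 0.16 0; 100 -0.3 -0.69 0.24 0; 100 -0.3 -0.69 0.24 0; 100 -0.3 -0.69 0.24 0; 100 -0.3 -0.69 0.33 0; 100 -0.3 -0.69 0.42 0; 100 -0.3 -0.69 0.51 0; 100 -0.3 -0.69 0.61 0; 100 -0.3 -0.69 0.61 0; 100 -0.3 -0.69 0.61 0"
}}

```text
time_s: 3.22
tool_pos: [0.5458, -0.0301, 0.1092]
tool_rot: [0.001, -0.058, 0.998, 0.0]
wrist_force: [0.3, 0.6, 0.1]
width: 0.0856
grasp_force: 0.0
```

```bash
python3 - <<'E'
from h import *
im,d,P,m=cloud("side"); save("s1",cv2.resize(im[80:300,200:440],(654,600)))
E
```

```text
(no output)
```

View pics/s1.png

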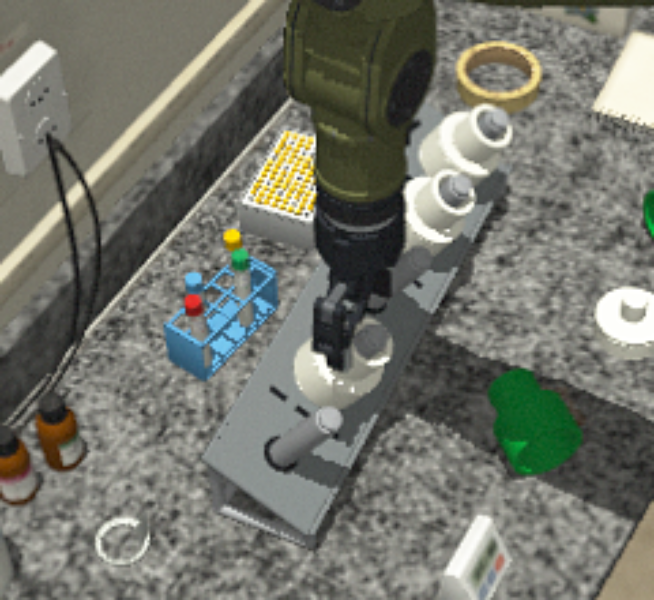

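The picture shows the fingers straddling the first collar's neck at about (340,340) in the crop. I'll close, then slide along the peg.

Request:
{"api": "carry_out", "payload": {
  "moves": "0 0 0 0 0; 0 0 0 0 0; 0 0 0 0 0; 0 0 0 0 0; 0 0 0 0 0; 0 0 0 0 0; 0 0 0 0 0; 0 0 0 0 0",
  "grip_force": 40
}}

```text
time_s: 4.28
tool_pos: [0.5452, -0.0314, 0.1086]
tool_rot: [0.0, -0.057, 0.998, 0.0]
wrist_force: [-3.1, 0.6, 5.1]
width: 0.0432
grasp_force: 38.1
```

Request:
{"api": "carry_out", "payload": {
  "moves": "0 0.02 0 -0.033 0; 0 0.04 0 -0.066 0; 0 0.06 0 -0.098 0; 0 0.08 0 -0.131 0; 0 0.1 0 -0.163 0; 0 0.12 0 -0.196 0; 0 0.14 0 -0.228 0; 0 0.16 0 -0.26 0; 0 0.18 0 -0.294 0; 0 0.2 0 -0.326 0; 0 0.22 0 -0.36 0; 0 0.24 0 -0.39 0; 0 0.26 0 -0.42 0; 0 0.26 0 -0.42 0"
}}

```text
time_s: 6.02
tool_pos: [0.4808, -0.0389, 0.2134]
tool_rot: [0.001, -0.057, 0.998, -0.0]
wrist_force: [-0.0, -0.3, -1.2]
width: 0.0431
grasp_force: 38.4
```

```bash
python3 - <<'E'
from h import *
print(ctrl.state()["width"])
im,d,P,m=cloud("side"); save("s2",cv2.resize(im[80:300,200:440],(654,600)))
E
```

```text
0.04308872533429379
```

View pics/s2.png

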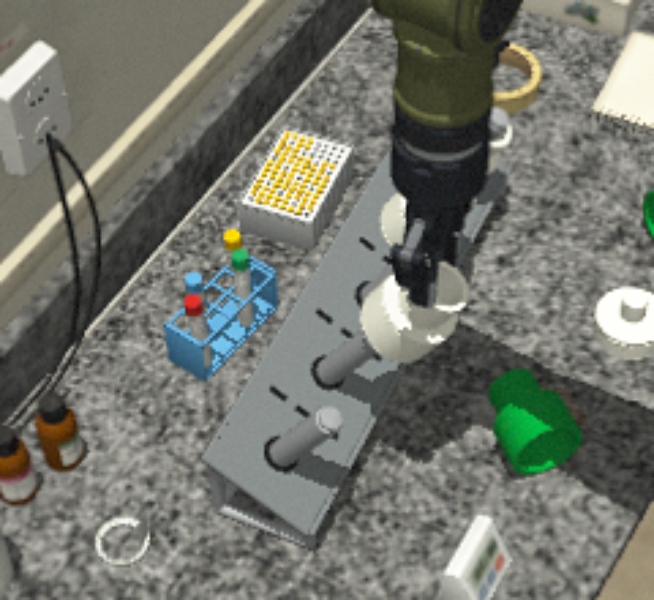

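```bash
python3 - <<'E'
from h import *
im,d,P,m=cloud("side")
w=(im.min(2)>150)&box(330,375,150,230)
q=P[w]; q=q[(q[:,2]>.1)]; print(len(q),np.round(np.nanmin(q,0),3),np.round(np.nanmax(q,0),3))
plan((.39,.15,.20,96.6),(.39,.15,.08,None))
E
```

```text
446 [ 0.445 -0.224  0.1  ] [0.615 0.024 0.34 ]
now [ 0.4808 -0.0388  0.2127] 96.52 t 6.1 tilt [0. 0.]
(0.39, 0.15, 0.2, 96.6) -> [ 0.275  0.792  0.051 -0.001]
(0.39, 0.15, 0.08, None) -> [0.   0.   0.48 0.  ]
```

Request:
{"api": "carry_out", "payload": {
  "moves": "0 0.1 0.1 0 0; 0 0.15 0.25 0 0; 0 0.2 0.4 0 0; 0 0.28 0.6 0 0; 0 0.28 0.79 0.05 0; 0 0.28 0.79 0.05 0; 0 0.28 0.79 0.15 0; 0 0.28 0.79 0.25 0; 0 0.28 0.79 0.35 0; 0 0.28 0.79 0.45 0; 0 0.28 0.79 0.51 0; 0 0.28 0.79 0.51 0; 0 0.28 0.79 0.51 0"
}}

```text
time_s: 7.75
tool_pos: [0.3895, 0.1492, 0.0857]
tool_rot: [0.0, -0.056, 0.998, 0.0]
wrist_force: [-0.5, -0.4, -0.9]
width: 0.0428
grasp_force: 39.0
```

```bash
python3 - <<'E'
from h import *
im,d,P,m=cloud("side"); save("s3",cv2.resize(im[180:400,240:480],(654,600)))
plan()
E
```

```text
now [0.3897 0.1494 0.0859] 96.48 t 7.8 tilt [0.001 0.   ]
```

View pics/s3.png

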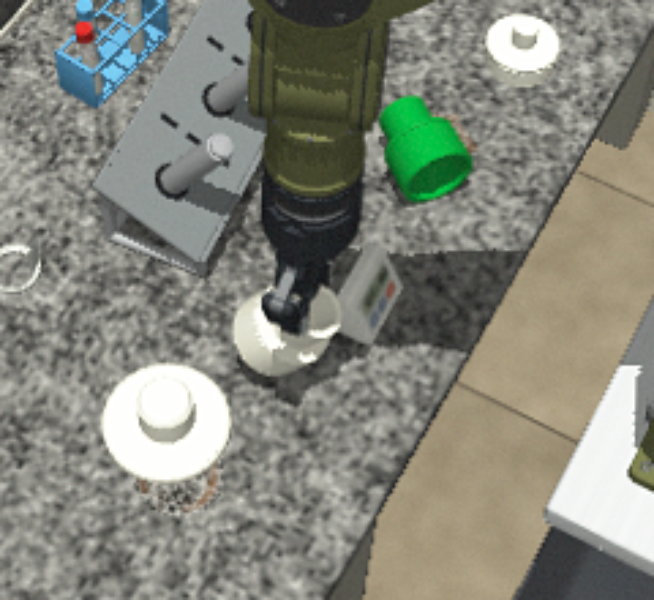

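The collar hangs tilted and clear, next to the timer. There is a faint glassy patch in front of the base at crop (180,490), which could be the Petri dish or beaker. I'll locate the glass objects before pressing on.

```bash
python3 - <<'E'
from h import *
for n,u,v in (("patch",306,360),("patch2",272,462),("patch3",405,232)): print(n,np.round(onz("side",u,v,.005),3))
S=np.load("side0.npz")["im"];T=np.load("top0.npz")["im"]
a=cv2.resize(S[330:480,220:360],(560,600),interpolation=2)
save("gl",np.vstack([np.hstack([cv2.resize(S[340:480,240:340],(400,560),interpolation=2),cv2.resize(T[225:325,150:250],(400,560)[::1],interpolation=2)])]))
E
```

```text
patch [0.415 0.303 0.005]
patch2 [0.356 0.536 0.005]
patch3 [ 0.38  -0.134  0.005]
```

View pics/gl.png

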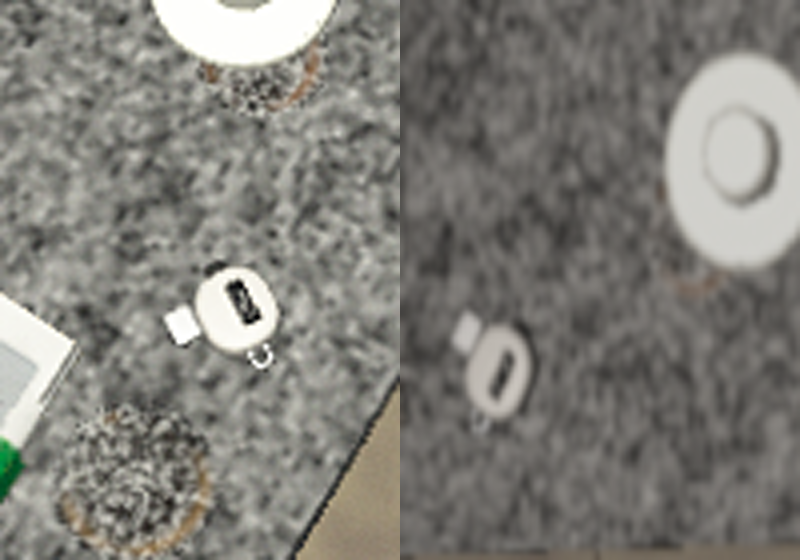

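Request:
{"api": "carry_out", "payload": {
  "moves": "0 0 0 0.02 0; 0 0 0 0.04 0; 0 0 0 0.056 0; 0 0 0 0.064 0; 0 0 0 0.064 0",
  "grip_force": 25
}}

```text
time_s: 8.43
tool_pos: [0.3886, 0.1494, 0.069]
tool_rot: [-0.0, -0.057, 0.998, -0.0]
wrist_force: [0.2, -0.4, -0.7]
width: 0.043
grasp_force: 39.1
```

Request:
{"api": "carry_out", "payload": {
  "moves": "0 0 0 0.006 0; 0 0 0 0.012 0; 0 0 0 0.018 0; 0 0 0 0.024 0; 0 0 0 0.024 0",
  "grip_force": 25
}}

```text
time_s: 9.05
tool_pos: [0.3887, 0.1494, 0.0631]
tool_rot: [-0.0, -0.057, 0.998, -0.0]
wrist_force: [0.2, 0.3, -1.3]
width: 0.0425
grasp_force: 39.1
```

Request:
{"api": "carry_out", "payload": {
  "moves": "0 0 0 0.006 0; 0 0 0 0.012 0; 0 0 0 0.018 0; 0 0 0 0.024 0; 0 0 0 0.024 0",
  "grip_force": 25
}}

```text
time_s: 9.68
tool_pos: [0.3949, 0.1508, 0.0617]
tool_rot: [0.006, -0.057, 0.998, 0.001]
wrist_force: [0.2, -2.3, 28.4]
width: 0.0426
grasp_force: 47.0
```

Request:
{"api": "carry_out", "payload": {
  "moves": "0 0 0 -0.02 0; 0 -0.02 0 -0.02 0; 0 -0.04 0 -0.018 0; 0 -0.06 0 -0.014 0; 0 -0.08 0 -0.01 0; 0 -0.1 0 -0.004 0; 0 -0.12 0 0.002 0; 0 -0.14 0 0.01 0; 0 -0.15 0 0.014 0; 0 -0.15 0 0.014 0",
  "grip_force": 20
}}

```text
time_s: 10.92
tool_pos: [0.4325, 0.1552, 0.0561]
tool_rot: [0.005, -0.057, 0.998, 0.001]
wrist_force: [3.8, -0.5, 13.0]
width: 0.043
grasp_force: 35.8
```

```bash
python3 - <<'E'
from h import *
im,d,P,m=cloud("side"); save("s4",cv2.resize(im[180:400,240:480],(654,600)))
plan()
E
```

```text
now [0.4324 0.1552 0.0562] 96.5 t 11.0 tilt [0.011 0.002]
```

View pics/s4.png

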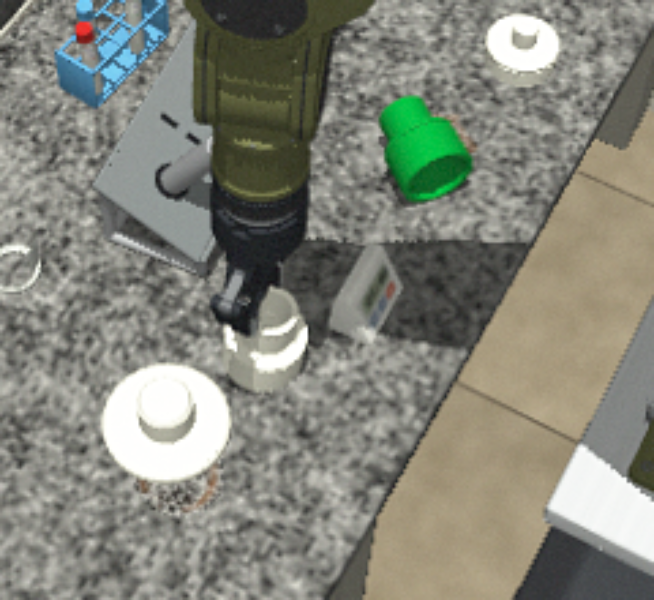

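It worked: the collar now stands nearly upright at crop (265,345), gripped at the back of the neck. I'll release and measure it.

Request:
{"api": "carry_out", "payload": {
  "moves": "0 0 0 -0.006 0; 30 0 0 -0.01 0; 100 0 0 -0.01 0; 100 0 0 -0.01 0; 100 0 0 -0.01 0; 100 0 0 -0.01 0; 100 0 0 -0.1 0; 100 0 0 -0.3 0; 100 0 0 -0.5 0; 100 0 -0.2 -0.5 0; 100 0 -0.4 -0.5 0; 100 0 -0.6 -0.5 0; 100 0 -0.8 -0.5 0; 100 0 -0.8 -0.5 0"
}}

```text
time_s: 12.72
tool_pos: [0.4489, -0.0477, 0.1786]
tool_rot: [0.0, -0.054, 0.999, -0.0]
wrist_force: [0.2, 0.8, 0.1]
width: 0.0852
grasp_force: 0.0
```

```bash
python3 - <<'E'
from h import *
im,d,P,m=cloud("top"); save("t5",cv2.resize(im[200:320,200:340],(700,600)))
w=(im.min(2)>120)&(P[...,0]>.36)&(P[...,0]<.5)&(P[...,1]>.10)&(P[...,1]<.195)
print(np.nanmax(P[w][:,2]))
for z in (.045,.083): circ(P,w,z,.006,str(z))
plan()
E
```

```text
0.09709764410639088
0.045 n 225 c [0.4145 0.1449] r 0.047
0.083 n 103 c [0.4245 0.1586] r 0.0231
now [ 0.4485 -0.046   0.1785] 96.32 t 12.8 tilt [-0.     0.001]
```

View pics/t5.png

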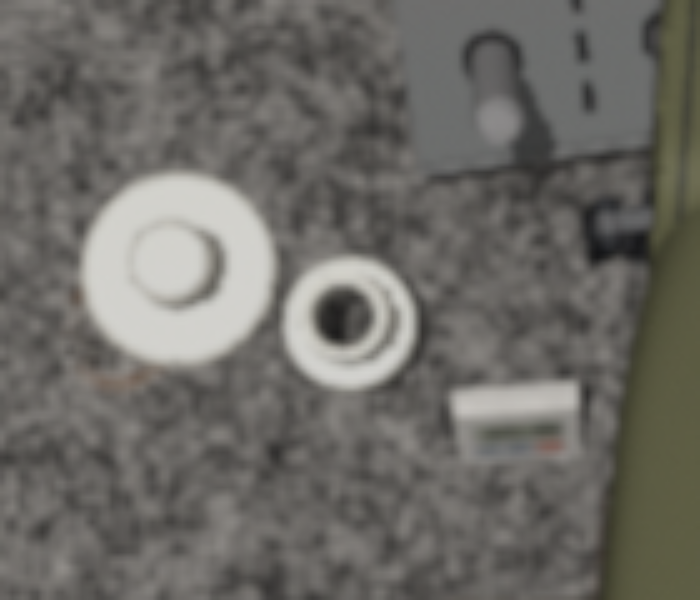

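Upright and released. The neck ring is at crop (347,318), which is image pixel (269,263). The base is untouched.

```bash
python3 - <<'E'
from h import *
c=onz("top",269,263.2,.083);s=onz("top",269.8,264,.045);print(np.round(c,4),np.round(s,4))
plan((.424,.158,.17,96.5),(.424,.158,.051,None))
plan((.462,.256,.13,96.5),(.462,.256,.064,None),start=(.424,.158,.051,96.5))
E
```

```text
[0.4245 0.1554 0.083 ] [0.426  0.1562 0.045 ]
now [ 0.4485 -0.046   0.1785] 96.32 t 12.8 tilt [-0.     0.001]
(0.424, 0.158, 0.17, 96.5) -> [ 0.008  0.822  0.034 -0.003]
(0.424, 0.158, 0.051, None) -> [0.    0.    0.476 0.   ]
(0.462, 0.256, 0.13, 96.5) -> [-0.195  0.372 -0.316 -0.   ]
(0.462, 0.256, 0.064, None) -> [0.    0.    0.264 0.   ]
```

Request:
{"api": "carry_out", "payload": {
  "moves": "100 0 0.2 0 0; 100 0 0.4 0 0; 100 0 0.6 0 0; 100 0.005 0.815 0.03 0; 100 0.005 0.815 0.03 0; 100 0.005 0.815 0.03 0; 100 0.005 0.815 0.15 0; 100 0.005 0.815 0.27 0; 100 0.005 0.815 0.39 0; 100 0.005 0.815 0.5 0; 100 0.005 0.815 0.505 0; 0 0.005 0.815 0.505 0; 0 0.005 0.815 0.505 0; 0 0.005 0.815 0.505 0; 0 0.005 0.815 0.505 0; 0 0.005 0.815 0.505 0; 0 0.005 0.815 0.505 0; 0 0.005 0.815 0.505 0",
  "grip_force": 40
}}

```text
time_s: 15.02
tool_pos: [0.426, 0.1574, 0.0543]
tool_rot: [0.002, -0.057, 0.998, 0.0]
wrist_force: [-0.6, -1.8, 7.0]
width: 0.045
grasp_force: 39.7
```

```bash
python3 - <<'E'
from h import *
plan((.462,.256,.13,96.5),(.462,.256,.066,None))
E
```

```text
now [0.426  0.1574 0.0543] 96.5 t 15.0 tilt [0.004 0.   ]
(0.462, 0.256, 0.13, 96.5) -> [-0.188  0.375 -0.303  0.   ]
(0.462, 0.256, 0.066, None) -> [0.    0.    0.256 0.   ]
```

Request:
{"api": "carry_out", "payload": {
  "moves": "0 0 0 -0.1 0; 0 0 0 -0.2 0; 0 0 0 -0.3 0; 0 -0.06 0.12 -0.3 0; 0 -0.13 0.25 -0.3 0; 0 -0.19 0.375 -0.3 0; 0 -0.19 0.375 -0.3 0; 0 -0.19 0.375 -0.3 0; 0 -0.19 0.375 -0.25 0; 0 -0.19 0.375 -0.2 0; 0 -0.19 0.375 -0.15 0; 0 -0.19 0.375 -0.11 0; 0 -0.19 0.375 -0.08 0; 0 -0.19 0.375 -0.065 0; 0 -0.19 0.375 -0.055 0; 0 -0.19 0.375 -0.055 0"
}}

```text
time_s: 17.02
tool_pos: [0.4614, 0.256, 0.0667]
tool_rot: [0.0, -0.057, 0.998, 0.0]
wrist_force: [-0.3, 0.0, 0.6]
width: 0.0449
grasp_force: 41.3
```

Request:
{"api": "carry_out", "payload": {
  "moves": "0 0 0 0.01 0; 100 0 0 0.005 0; 100 0 0 0 0; 100 0 0 0 0; 100 0 0 0 0; 100 0 0 -0.2 0; 100 0 0 -0.4 0; 100 0 0 -0.6 0; 100 0 -0.1 -0.75 0; 100 0 -0.3 -0.75 0; 100 0 -0.5 -0.75 0; 100 0 -0.7 -0.75 0; 100 0 -0.9 -0.75 0; 100 0 -1 -0.75 0; 100 0 -1 -0.75 0; 100 0 -1 -0.75 0"
}}

```text
time_s: 19.02
tool_pos: [0.4891, 0.008, 0.2535]
tool_rot: [-0.0, -0.057, 0.998, 0.0]
wrist_force: [0.1, -0.4, 0.0]
width: 0.0855
grasp_force: 0.0
```

```bash
python3 - <<'E'
from h import *
im,d,P,m=cloud("top")
w=(im.min(2)>120)&(P[...,0]>.40)&(P[...,0]<.53)&(P[...,1]>.19)&(P[...,1]<.32)
for z in (.057,.095): circ(P,w,z,.009,str(z))
print(np.nanpercentile(P[w][:,2],[50,95,99]))
plan((.560,-.2275,.22,96.5),(.560,-.2275,.108,None))
E
```

```text
0.057 n 326 c [0.4599 0.2547] r 0.0357
0.095 n 111 c [0.4604 0.2551] r 0.0236
[0.01649103 0.09491282 0.09919826]
now [0.4891 0.0083 0.2536] 96.57 t 19.1 tilt [-0.  0.]
(0.56, -0.2275, 0.22, 96.5) -> [-0.174 -0.969  0.134  0.001]
(0.56, -0.2275, 0.108, None) -> [0.    0.    0.448 0.   ]
```

The first collar is seated: neck top 0.095 m, centre within 2 mm of the base axis. Now the second collar.

Request:
{"api": "carry_out", "payload": {
  "moves": "100 -0.05 -0.2 0 0; 100 -0.1 -0.4 0 0; 100 -0.13 -0.6 0 0; 100 -0.17 -0.8 0 0; 100 -0.175 -0.97 0.13 0; 100 -0.175 -0.97 0.13 0; 100 -0.175 -0.97 0.13 0; 100 -0.175 -0.97 0.25 0; 100 -0.175 -0.97 0.36 0; 100 -0.175 -0.97 0.47 0; 100 -0.175 -0.97 0.58 0; 100 -0.175 -0.97 0.58 0; 0 -0.175 -0.97 0.58 0; 0 -0.175 -0.97 0.58 0; 0 -0.175 -0.97 0.58 0; 0 -0.175 -0.97 0.58 0; 0 -0.175 -0.97 0.58 0; 0 -0.175 -0.97 0.58 0; 0 -0.175 -0.97 0.58 0; 0 -0.175 -0.97 0.58 0",
  "grip_force": 40
}}

```text
time_s: 21.58
tool_pos: [0.5614, -0.2295, 0.1108]
tool_rot: [0.001, -0.057, 0.998, -0.001]
wrist_force: [-0.2, 0.2, 5.4]
width: 0.0417
grasp_force: 35.6
```

Request:
{"api": "carry_out", "payload": {
  "moves": "0 0.02 0 -0.033 0; 0 0.04 0 -0.066 0; 0 0.06 0 -0.098 0; 0 0.08 0 -0.131 0; 0 0.1 0 -0.163 0; 0 0.12 0 -0.196 0; 0 0.14 0 -0.228 0; 0 0.16 0 -0.26 0; 0 0.18 0 -0.294 0; 0 0.2 0 -0.326 0; 0 0.22 0 -0.36 0; 0 0.24 0 -0.39 0; 0 0.26 0 -0.42 0; 0 0.26 0 -0.42 0"
}}

```text
time_s: 23.32
tool_pos: [0.4958, -0.2361, 0.2145]
tool_rot: [0.001, -0.057, 0.998, -0.0]
wrist_force: [0.7, -0.4, 0.2]
width: 0.0413
grasp_force: 34.5
```

```bash
python3 - <<'E'
from h import *
im,d,P,m=cloud("side"); save("s6",cv2.resize(im[60:260,260:460],(600,600)))
plan((.47,0,.22,96.5),(.395,.15,.22,None),(.395,.15,.075,None))
E
```

```text
now [ 0.4958 -0.236   0.214 ] 96.51 t 23.4 tilt [ 0.001 -0.   ]
(0.47, 0, 0.22, 96.5) -> [-0.004  0.95  -0.024  0.   ]
(0.395, 0.15, 0.22, None) -> [ 0.23  0.63 -0.    0.  ]
(0.395, 0.15, 0.075, None) -> [0.   0.   0.58 0.  ]
```

View pics/s6.png

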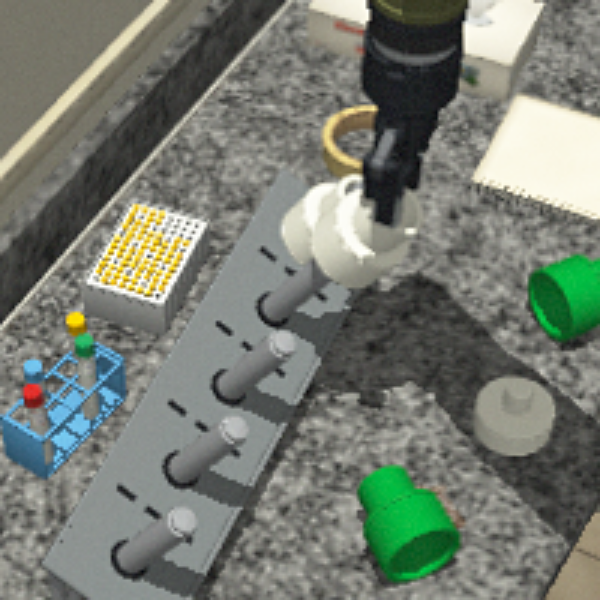

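The second collar is held at crop (360,230), with its peg clear below. The third is still on its peg. Moving to the staging spot.

Request:
{"api": "carry_out", "payload": {
  "moves": "0 0 0.2 0 0; 0 0 0.4 -0.02 0; 0 0 0.6 -0.02 0; 0 0 0.8 -0.02 0; 0 0 0.95 -0.02 0; 0 0 0.95 -0.02 0; 0 0 0.95 -0.02 0"
}}

```text
time_s: 24.25
tool_pos: [0.4688, -0.0002, 0.2185]
tool_rot: [-0.0, -0.057, 0.998, -0.0]
wrist_force: [-0.1, 0.3, -1.0]
width: 0.0346
grasp_force: 40.0
```

Request:
{"api": "carry_out", "payload": {
  "moves": "0 0.08 0.2 0 0; 0 0.16 0.4 0 0; 0 0.23 0.63 0 0; 0 0.23 0.63 0 0; 0 0.23 0.63 0.1 0; 0 0.23 0.63 0.2 0; 0 0.23 0.63 0.3 0; 0 0.23 0.63 0.4 0; 0 0.23 0.63 0.5 0; 0 0.23 0.63 0.58 0; 0 0.23 0.63 0.58 0"
}}

```text
time_s: 25.62
tool_pos: [0.3934, 0.148, 0.0726]
tool_rot: [-0.001, -0.055, 0.998, -0.001]
wrist_force: [-0.2, -0.3, 0.7]
width: -0.0001
grasp_force: 0.0
```

Request:
{"api": "carry_out", "payload": {
  "moves": "0 0 0 0.01 0; 0 0 0 0.02 0; 0 0 0 0.03 0; 0 0 0 0.03 0",
  "grip_force": 25
}}

```text
time_s: 26.12
tool_pos: [0.3938, 0.1501, 0.0663]
tool_rot: [0.0, -0.057, 0.998, 0.0]
wrist_force: [-0.3, -0.3, -0.3]
width: -0.0002
grasp_force: 0.0
```

The collar slipped out of an off-centre grip. I'll raise the arm and find it.

Request:
{"api": "carry_out", "payload": {
  "moves": "100 0 0 -0.2 0; 100 0 0 -0.4 0; 100 0 0 -0.6 0; 100 0 0.2 -0.7 0; 100 0 0.4 -0.7 0; 100 0 0.6 -0.7 0; 100 0 0.8 -0.7 0; 100 0 0.8 -0.7 0"
}}

```text
time_s: 27.12
tool_pos: [0.3706, 0.3519, 0.2409]
tool_rot: [0.0, -0.059, 0.998, 0.0]
wrist_force: [0.6, -0.9, 0.1]
width: 0.0854
grasp_force: 0.0
```

```bash
python3 - <<'E'
from h import *
a,_,P,_=cloud("top");b,_,Q,_=cloud("side"); np.savez("now.npz",a=a,b=b,P=P,Q=Q)
x=cv2.resize(a[140:340,200:500],(800,533))
save("t7",x)
E
```

```text
(no output)
```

View pics/t7.png

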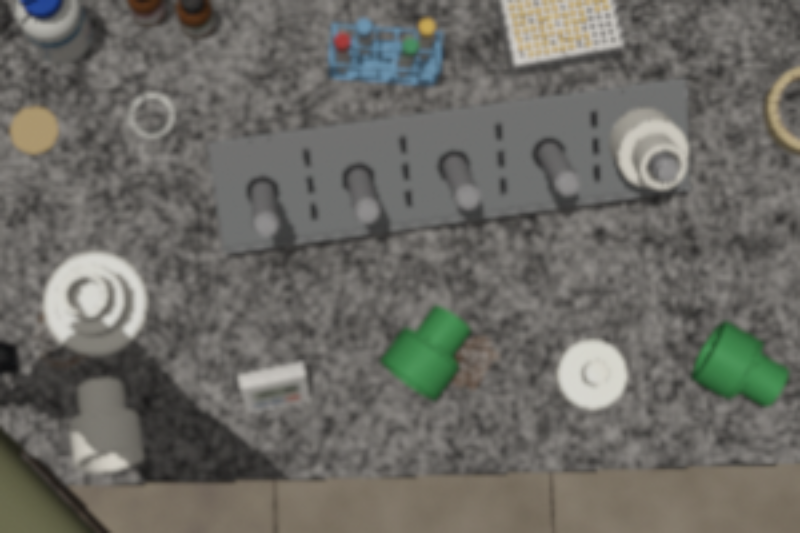

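The dropped collar lies on its side at crop (103,425), neck toward the base and skirt near the edge. The grip had been too high on the neck. I'll measure its axis.

```bash
python3 - <<'E'
from h import *
N=np.load("now.npz");P=N["P"];a=N["a"]
w=box(215,262,270,325)&(P[...,2]>.02)&(P[...,2]<.09)
w&=(P[...,0]>.26)&(P[...,0]<.42)
q=P[w];c=q[:,:2].mean(0);u,s,v=np.linalg.svd(q[:,:2]-c,full_matrices=False);ax=v[0]*np.sign(v[0][0])
t=(q[:,:2]-c)@ax;o=(q[:,:2]-c)@[-ax[1],ax[0]]
print(len(q),c,ax,np.degrees(np.arctan2(ax[1],ax[0])))
for lo in np.arange(-.06,.06,.01):
    k=(t>=lo)&(t<lo+.01)
    if k.sum()>5: print(round(lo,3),k.sum(),np.round([o[k].min(),o[k].max(),np.percentile(q[k][:,2],90)],3),np.round(c+ax*(lo+.005),3))
for k,(u_,v_) in {"necktop":(100,378),"neckR":(122,385),"neckL":(78,388),"skL":(72,455),"skR":(140,455)}.items(): print(k,np.round(onz("top",200+u_*.375,140+v_*.375,.036),4))
plan()
E
```

```text
703 [0.33131244 0.24075888] [0.99654078 0.08310517] 4.767073532847318
-0.05 18 [-0.019  0.03   0.031] [0.286 0.237]
-0.04 69 [-0.035  0.035  0.058] [0.296 0.238]
-0.03 88 [-0.036  0.036  0.082] [0.306 0.239]
-0.02 99 [-0.035  0.036  0.08 ] [0.316 0.24 ]
-0.01 94 [-0.034  0.034  0.077] [0.326 0.24 ]
0.0 96 [-0.034  0.038  0.074] [0.336 0.241]
0.01 65 [-0.032  0.027  0.07 ] [0.346 0.242]
0.02 64 [-0.021  0.026  0.057] [0.356 0.243]
0.03 61 [-0.019  0.027  0.054] [0.366 0.244]
0.04 48 [-0.018  0.026  0.051] [0.376 0.244]
necktop [0.3801 0.247  0.036 ]
neckR [0.3723 0.2243 0.036 ]
neckL [0.3704 0.27   0.036 ]
skL [0.3016 0.2768 0.036 ]
skR [0.2997 0.2066 0.036 ]
now [0.3706 0.3488 0.2409] 96.6 t 27.2 tilt [-0.    -0.001]
```

```bash
python3 - <<'E'
from h import *
plan((.366,.244,.20,95.5),(.366,.244,.008,None))
E
```

```text
now [0.3706 0.3488 0.2409] 96.6 t 27.2 tilt [-0.    -0.001]
(0.366, 0.244, 0.2, 95.5) -> [ 0.066 -0.414  0.164  0.018]
(0.366, 0.244, 0.008, None) -> [0.    0.    0.768 0.   ]
```

Request:
{"api": "carry_out", "payload": {
  "moves": "100 0.03 -0.2 0 0.018; 100 0.066 -0.414 0.1 0.018; 100 0.066 -0.414 0.16 0.018; 100 0.066 -0.414 0.16 0.018; 100 0.066 -0.414 0.32 0.018; 100 0.066 -0.414 0.48 0.018; 100 0.066 -0.414 0.64 0.018; 100 0.066 -0.414 0.76 0.018; 100 0.066 -0.414 0.9 0.018; 100 0.066 -0.414 0.932 0.018; 100 0.066 -0.414 0.932 0.018; 0 0.066 -0.414 0.932 0.018; 0 0.066 -0.414 0.932 0.018; 0 0.066 -0.414 0.932 0.018; 0 0.066 -0.414 0.932 0.018; 0 0.066 -0.414 0.932 0.018; 0 0.066 -0.414 0.932 0.018; 0 0.066 -0.414 0.932 0.018; 0 0.066 -0.414 0.932 0.018",
  "grip_force": 40
}}

```text
time_s: 29.6
tool_pos: [0.3678, 0.2446, 0.0097]
tool_rot: [0.002, -0.047, 0.999, 0.0]
wrist_force: [-0.2, -0.6, 8.0]
width: 0.0411
grasp_force: 37.6
```

Request:
{"api": "carry_out", "payload": {
  "moves": "100 0 0 0 0; 100 0 0 0 0; 100 0 0 0.028 0; 100 0 0 0.028 0; 0 0 0 0.028 0; 0 0 0 0.028 0; 0 0 0 0.028 0; 0 0 0 0.028 0; 0 0 0 0.028 0; 0 0 0 0.028 0",
  "grip_force": 40
}}

```text
time_s: 30.85
tool_pos: [0.3667, 0.2442, 0.0014]
tool_rot: [0.0, -0.047, 0.999, 0.0]
wrist_force: [-1.1, 0.4, 3.0]
width: 0.0456
grasp_force: 40.7
```

Request:
{"api": "carry_out", "payload": {
  "moves": "0 0 0 -0.1 0; 0 0 0 -0.25 0; 0 0 0 -0.45 0; 0 0 0 -0.65 0; 0 0 0 -0.8 0; 0 0 0 -0.8 0",
  "grip_force": 60
}}

```text
time_s: 31.6
tool_pos: [0.3682, 0.2452, 0.2038]
tool_rot: [0.003, -0.047, 0.999, 0.001]
wrist_force: [1.0, -0.3, -1.9]
width: 0.0446
grasp_force: 61.6
```

```bash
python3 - <<'E'
from h import *
s=ctrl.state();print(np.round(s["joints"],2),s["width"])
b,_,Q,_=cloud("side");save("s8",cv2.resize(b[220:420,220:420],(600,600)))
plan()
E
```

```text
[ 0.59  0.12 -0.33  1.12 -0.    0.49] 0.04463831860916737
now [0.367  0.2444 0.2019] 95.44 t 31.6 tilt [0.002 0.001]
```

View pics/s8.png

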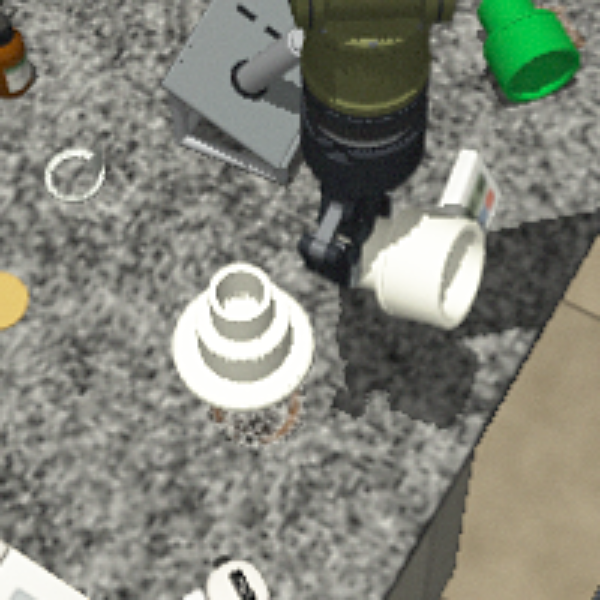

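The collar is held horizontally, with the skirt facing the robot. I'll turn it so the skirt faces the rack's left end, and use the fixed plate edge to tip it up.

```bash
python3 - <<'E'
from h import *
plan((.46,.22,.20,140),(.552,.21,.20,186.5))
E
```

```text
now [0.367  0.2444 0.2019] 95.44 t 31.6 tilt [0.002 0.001]
(0.46, 0.22, 0.2, 140) -> [-0.361 -0.132  0.007 -0.743]
(0.552, 0.21, 0.2, 186.5) -> [-0.206 -0.308 -0.    -0.775]
```

Request:
{"api": "carry_out", "payload": {
  "moves": "0 -0.1 -0.04 0 -0.17; 0 -0.2 -0.08 0 -0.34; 0 -0.3 -0.13 0 -0.51; 0 -0.36 -0.13 0 -0.68; 0 -0.36 -0.13 0 -0.743; 0 -0.36 -0.13 0 -0.743; 0 -0.36 -0.13 0 -0.743"
}}

```text
time_s: 32.52
tool_pos: [0.4582, 0.2198, 0.2]
tool_rot: [-0.001, -0.422, 0.906, -0.0]
wrist_force: [-0.8, 0.1, -0.8]
width: 0.0442
grasp_force: 61.6
```

Request:
{"api": "carry_out", "payload": {
  "moves": "0 -0.05 -0.1 0 -0.17; 0 -0.1 -0.2 0 -0.34; 0 -0.15 -0.3 0 -0.51; 0 -0.206 -0.308 0 -0.68; 0 -0.206 -0.308 0 -0.775; 0 -0.206 -0.308 0 -0.775; 0 -0.206 -0.308 0 -0.775"
}}

```text
time_s: 33.4
tool_pos: [0.5507, 0.2102, 0.201]
tool_rot: [0.0, 0.746, -0.666, -0.0]
wrist_force: [-0.2, -0.2, -0.3]
width: 0.0446
grasp_force: 61.6
```

```bash
cat > meas.py <<'E'
from h import *
def prof(n=0):
    a,_,P,_=cloud("side"); p=ctrl.state()["tool_pos"]
    nrm=np.array([-.113,.993])
    D=P[...,:2]-p[:2]; t=D@nrm; o=D@np.array([.993,.113])
    w=(a.min(2)>110)&(abs(o)<.05)&(t>-.11)&(t<.05)&(abs(P[...,2]-p[2]-.02)<.09)
    for lo in np.arange(-.10,.04,.01):
        k=w&(t>=lo)&(t<lo+.01)
        if k.sum()>4: print(round(lo+.005,3),k.sum(),"z-top rel",np.round(np.percentile(P[k][:,2],[5,95])-p[2],3),"o",np.round([o[k].min(),o[k].max()],3))
E
python3 - <<'E'
from meas import *
plan();print(ctrl.state()["width"])
prof()
E
```

```text
now [0.5507 0.2102 0.201 ] -173.57 t 33.4 tilt [-0.001 -0.   ]
0.04464157739021318
-0.065 42 z-top rel [0.048 0.074] o [-0.04  -0.011]
-0.055 55 z-top rel [0.057 0.077] o [-0.036 -0.014]
-0.045 9 z-top rel [0.065 0.072] o [-0.032 -0.023]
-0.035 5 z-top rel [0.023 0.06 ] o [-0.025  0.027]
-0.015 19 z-top rel [0.04  0.051] o [0.    0.018]
-0.005 81 z-top rel [0.004 0.051] o [-0.018  0.015]
0.005 136 z-top rel [0.003 0.049] o [-0.031  0.041]
0.015 46 z-top rel [0.033 0.049] o [-0.033  0.024]
```

Request:
{"api": "carry_out", "payload": {
  "moves": "0 0 0 0.1 0; 0 0 0 0.25 0; 0 0 0 0.4 0; 0 0 0 0.53 0; 0 0 0 0.578 0; 0 0.03 0 0.578 0; 0 0.055 0 0.578 0; 0 0.07 0 0.578 0; 0 0.085 0 0.578 0; 0 0.095 0 0.578 0; 0 0.095 0 0.578 0",
  "grip_force": 25
}}

```text
time_s: 34.83
tool_pos: [0.5513, 0.2021, 0.0607]
tool_rot: [-0.011, 0.748, -0.663, -0.012]
wrist_force: [-12.9, 34.8, 6.0]
width: 0.0446
grasp_force: 62.6
```

```bash
python3 - <<'E'
from meas import *
prof()
b,_,Q,_=cloud("side");save("s9",cv2.resize(b[190:340,230:380],(600,600)))
E
```

```text
-0.065 43 z-top rel [0.05  0.072] o [-0.039 -0.014]
-0.055 38 z-top rel [0.055 0.07 ] o [-0.036 -0.014]
-0.035 10 z-top rel [-0.028  0.059] o [-0.049  0.027]
-0.015 28 z-top rel [-0.064  0.05 ] o [-0.048  0.038]
-0.005 126 z-top rel [-0.066  0.05 ] o [-0.049  0.05 ]
0.005 219 z-top rel [-0.064  0.049] o [-0.047  0.05 ]
0.015 119 z-top rel [-0.066  0.046] o [-0.037  0.049]
0.025 113 z-top rel [-0.066 -0.057] o [-0.036  0.05 ]
0.035 94 z-top rel [-0.066 -0.058] o [-0.039  0.05 ]
0.045 106 z-top rel [-0.065 -0.055] o [-0.039  0.05 ]
```

View pics/s9.png

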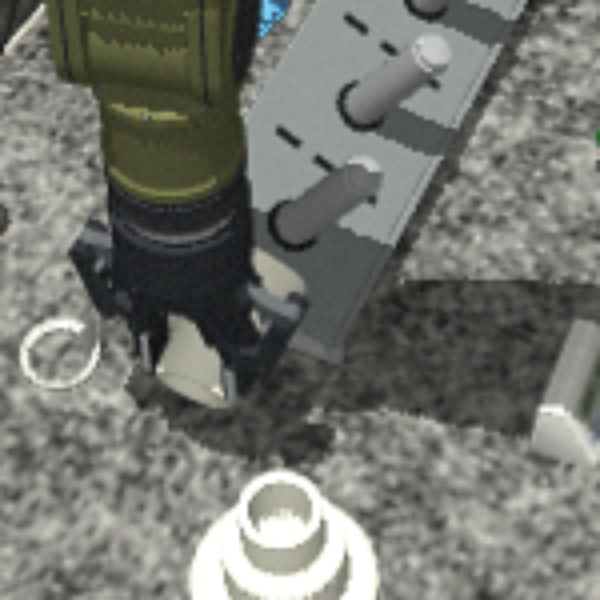

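The skirt is pressed against the plate's end, with the neck toward the camera at crop (195,375). Now the upward arc.

Request:
{"api": "carry_out", "payload": {
  "moves": "0 -0.02 0 -0.02 0; 0 -0.03 0 -0.04 0; 0 -0.02 0 -0.06 0; 0 -0.01 0 -0.085 0; 0 0 0 -0.105 0; 0 0.015 0 -0.125 0; 0 0.03 0 -0.14 0; 0 0.03 0 -0.14 0",
  "grip_force": 20
}}

```text
time_s: 35.92
tool_pos: [0.5554, 0.1786, 0.0927]
tool_rot: [-0.001, 0.746, -0.666, 0.001]
wrist_force: [-0.1, 1.2, -0.9]
width: 0.0447
grasp_force: 62.5
```

```bash
python3 - <<'E'
from meas import *
prof(); plan(); print(ctrl.state()["wrist_force"])
b,_,Q,_=cloud("side");save("s10",cv2.resize(b[190:340,230:380],(600,600)))
E
```

```text
-0.065 42 z-top rel [0.044 0.06 ] o [-0.035 -0.009]
-0.055 20 z-top rel [0.047 0.06 ] o [-0.031 -0.016]
-0.035 5 z-top rel [0.048 0.055] o [-0.028 -0.024]
-0.025 14 z-top rel [0.02  0.044] o [-0.029  0.028]
-0.015 18 z-top rel [0.035 0.047] o [0.    0.019]
-0.005 64 z-top rel [0.004 0.049] o [-0.017  0.017]
0.005 116 z-top rel [0.005 0.049] o [-0.03   0.024]
0.015 107 z-top rel [0.005 0.05 ] o [-0.032  0.031]
now [0.5551 0.1787 0.0922] -173.53 t 36.0 tilt [0.001 0.   ]
[-0.46837105  1.05779335 -0.61795319]
```

View pics/s10.png

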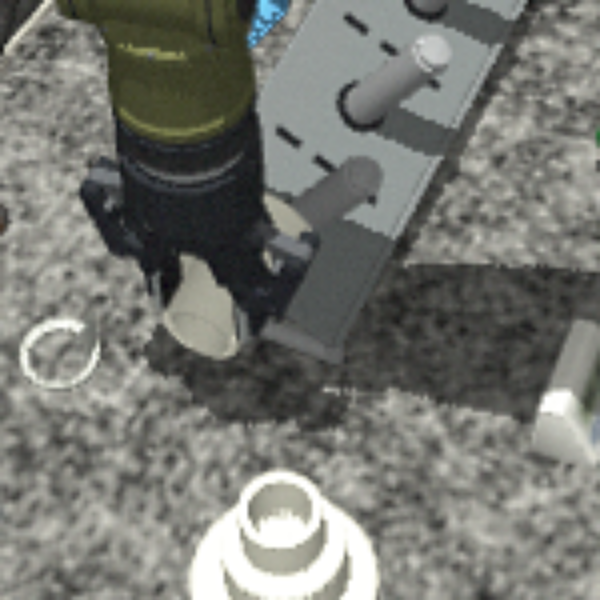

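The stroke rotated the collar about 14°, to horizontal, and then it slid over the edge. I'll repeat with the rim deeper below the plate top.

Request:
{"api": "carry_out", "payload": {
  "moves": "0 -0.06 0 -0.02 0; 0 -0.118 0 0 0; 0 -0.118 0 0.06 0; 0 -0.118 0 0.112 0; 0 -0.1 0 0.112 0; 0 -0.07 0 0.112 0; 0 -0.05 0 0.109 0; 0 -0.04 0 0.095 0; 0 -0.032 0 0.081 0; 0 -0.024 0 0.07 0; 0 -0.016 0 0.06 0; 0 -0.008 0 0.05 0; 0 0.001 0 0.04 0; 0 0.011 0 0.032 0; 0 0.021 0 0.023 0; 0 0.032 0 0.015 0; 0 0.042 0 0.007 0; 0 0.056 0 0 0; 0 0.07 0 -0.011 0; 0 0.07 0 -0.011 0"
}}

```text
time_s: 38.52
tool_pos: [0.5556, 0.1691, 0.0972]
tool_rot: [-0.006, 0.748, -0.664, -0.006]
wrist_force: [-7.7, 17.5, 8.6]
width: 0.0447
grasp_force: 57.9
```

```bash
python3 - <<'E'
from meas import *
prof(); plan(); print(ctrl.state()["wrist_force"])
b,_,Q,_=cloud("side");save("s11",cv2.resize(b[190:340,230:380],(600,600)))
E
```

```text
-0.045 9 z-top rel [-0.008  0.035] o [-0.037 -0.016]
-0.025 29 z-top rel [-0.019  0.039] o [-0.039  0.028]
-0.015 52 z-top rel [-0.015  0.04 ] o [-0.039  0.02 ]
-0.005 91 z-top rel [-0.008  0.048] o [-0.032  0.015]
0.005 97 z-top rel [0.002 0.051] o [-0.032  0.023]
0.015 131 z-top rel [0.007 0.053] o [-0.033  0.023]
0.025 82 z-top rel [0.01  0.031] o [-0.028  0.017]
0.035 5 z-top rel [0.01  0.019] o [-0.019  0.004]
now [0.5556 0.1691 0.0971] -173.21 t 38.6 tilt [-0.001  0.016]
[-8.98653871 17.03712043  7.77611704]
```

View pics/s11.png

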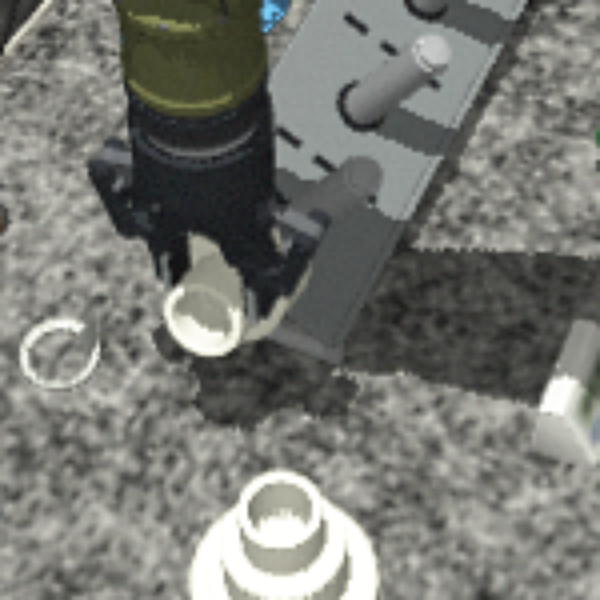

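(The picture budget is used up, so from here I work from numbers only.) The collar is now about 30° up. Next I shift along the plate edge, away from peg 0, and continue the arc.

Request:
{"api": "carry_out", "payload": {
  "moves": "0 -0.06 0 -0.006 0; 0 -0.12 0 -0.006 0; 0 -0.12 -0.1 -0.006 0; 0 -0.12 -0.18 -0.006 0; 0 -0.12 -0.18 -0.006 0; 0 -0.06 -0.18 -0.006 0; 0 -0.03 -0.18 -0.006 0; 0 -0.01 -0.18 -0.008 0; 0 0.005 -0.18 -0.016 0; 0 0.017 -0.18 -0.024 0; 0 0.034 -0.18 -0.03 0; 0 0.051 -0.18 -0.037 0; 0 0.072 -0.18 -0.042 0; 0 0.092 -0.18 -0.047 0; 0 0.113 -0.18 -0.05 0; 0 0.134 -0.18 -0.052 0; 0 0.15 -0.18 -0.052 0; 0 0.17 -0.18 -0.052 0; 0 0.17 -0.18 -0.052 0"
}}

```text
time_s: 41.0
tool_pos: [0.6095, 0.1261, 0.1123]
tool_rot: [-0.005, 0.746, -0.666, 0.002]
wrist_force: [0.4, 2.9, 13.6]
width: 0.0444
grasp_force: 44.1
```

```bash
cat >> meas.py <<'E'
def axis():
    "collar points near the tool in (t,z) plane from both cameras, bounds per z-slab"
    p=ctrl.state()["tool_pos"];nrm=np.array([-.113,.993])
    for c in("side","top"):
        a,_,P,_=cloud(c);D=P[...,:2]-p[:2];t=D@nrm;o=D@np.array([.993,.113]);z=P[...,2]-p[2]
        w=(a.min(2)>100)&(abs(o)<.042)&(abs(t)<.1)&(abs(z)<.09)&(P[...,2]>.02)&(np.ptp(a.astype(int),axis=2)<40)
        print(c)
        for lo in np.arange(-.07,.07,.01):
            k=w&(z>=lo)&(z<lo+.01)
            if k.sum()>4: print(" z",round(lo+.005,3),k.sum(),"t",np.round(np.percentile(t[k],[3,97]),3),"o",np.round(np.percentile(o[k],[3,97]),3))
E
python3 - <<'E'
from meas import *
plan(); print(ctrl.state()["wrist_force"],ctrl.state()["width"]); axis()
E
```

```text
now [0.6095 0.1261 0.1123] -173.51 t 41.0 tilt [0.009 0.005]
[ 0.4149083   2.94287446 13.59788856] 0.04443849847376267
side
 z -0.065 11 t [0.049 0.067] o [0.033 0.039]
 z -0.035 12 t [-0.011  0.019] o [-0.04  0.02]
 z -0.025 33 t [-0.024  0.023] o [-0.042  0.023]
 z -0.015 42 t [-0.035  0.031] o [-0.042  0.02 ]
 z -0.005 108 t [-0.03   0.035] o [-0.041  0.017]
 z 0.005 99 t [-0.02  0.03] o [-0.041  0.013]
 z 0.015 87 t [-0.016  0.027] o [-0.041  0.013]
 z 0.025 85 t [-0.023  0.041] o [-0.03   0.015]
 z 0.035 104 t [-0.003  0.041] o [-0.031  0.015]
 z 0.045 78 t [0.004 0.032] o [-0.031  0.022]
 z 0.055 42 t [0.002 0.016] o [-0.024  0.02 ]
 z 0.065 5 t [0.008 0.014] o [-0.034  0.022]
top
```

```bash
python3 - <<'E'
from h import *
plan((.6095,.126,.23,186.5),(.445,.172,.23,None),(.445,.172,.054,None))
plan((.445,.172,.054,186.5),start=(.6095,.126,.1123,186.5))
E
```

```text
now [0.6095 0.1262 0.1122] -173.51 t 41.1 tilt [0.009 0.005]
(0.6095, 0.126, 0.23, 186.5) -> [ 0.001  0.    -0.471 -0.   ]
(0.445, 0.172, 0.23, None) -> [-0.257  0.633 -0.     0.   ]
(0.445, 0.172, 0.054, None) -> [0.    0.    0.704 0.   ]
(0.445, 0.172, 0.054, 186.5) -> [-0.257  0.633  0.233 -0.   ]
```

Request:
{"api": "carry_out", "payload": {
  "moves": "0 -0.05 0 -0.1 0; 0 -0.08 0 -0.25 0; 0 -0.08 0 -0.4 0; 0 -0.08 0 -0.5 0; 0 -0.1 0.15 -0.5 0; 0 -0.15 0.3 -0.5 0; 0 -0.2 0.45 -0.5 0; 0 -0.24 0.6 -0.5 0; 0 -0.24 0.63 -0.5 0; 0 -0.24 0.63 -0.5 0; 0 -0.24 0.63 -0.5 0",
  "grip_force": 30
}}

```text
time_s: 42.48
tool_pos: [0.4441, 0.1661, 0.2326]
tool_rot: [-0.0, 0.746, -0.666, 0.0]
wrist_force: [-0.6, 0.9, -1.6]
width: 0.0447
grasp_force: 41.1
```

```bash
python3 - <<'E'
from meas import *
plan((.445,.172,.054,186.5)); axis()
E
```

```text
now [0.4441 0.1661 0.2326] -173.53 t 42.5 tilt [0.001 0.   ]
(0.445, 0.172, 0.054, 186.5) -> [-0.023 -0.006  0.714 -0.001]
side
 z -0.035 6 t [-0.017  0.009] o [-0.037  0.021]
 z -0.025 16 t [-0.017  0.013] o [-0.042  0.021]
 z -0.015 34 t [-0.037  0.03 ] o [-0.042  0.009]
 z -0.005 127 t [-0.03   0.031] o [-0.041  0.016]
 z 0.005 101 t [-0.024  0.022] o [-0.041  0.013]
 z 0.015 89 t [-0.017  0.028] o [-0.04   0.014]
 z 0.025 136 t [-0.023  0.041] o [-0.028  0.018]
 z 0.035 124 t [-0.014  0.042] o [-0.031  0.02 ]
 z 0.045 90 t [0.001 0.028] o [-0.031  0.021]
 z 0.055 55 t [0.004 0.016] o [-0.031  0.023]
top
 z -0.005 5 t [-0.045 -0.043] o [-0.014 -0.   ]
 z 0.005 10 t [-0.045 -0.04 ] o [-0.016 -0.002]
```

Request:
{"api": "carry_out", "payload": {
  "moves": "0 -0.016 0 0.15 0; 0 -0.016 0 0.3 0; 0 -0.016 0 0.45 0; 0 -0.016 0 0.6 0; 0 -0.016 0 0.68 0; 0 -0.016 0 0.72 0; 0 -0.016 0 0.738 0; 0 -0.016 0 0.746 0; 0 0.005 0 0.748 0; 0 0.025 0 0.745 0; 0 0.045 0 0.742 0; 0 0.065 0 0.742 0; 0 0.085 0 0.744 0; 0 0.105 0 0.746 0; 0 0.13 0 0.752 0; 0 0.155 0 0.76 0; 0 0.18 0 0.77 0; 0 0.196 0 0.778 0; 0 0.196 0 0.778 0"
}}

```text
time_s: 44.95
tool_pos: [0.4508, 0.1169, 0.0399]
tool_rot: [-0.001, 0.746, -0.666, 0.002]
wrist_force: [-1.0, -3.1, 13.4]
width: 0.0446
grasp_force: 38.7
```

```bash
python3 - <<'E'
from meas import *
plan();print(ctrl.state()["wrist_force"],ctrl.state()["width"]); axis()
E
```

```text
now [0.4508 0.1169 0.0399] -173.54 t 45.0 tilt [ 0.005 -0.001]
[-0.95923404 -3.13010526 13.39096732] 0.04463460627892643
side
 z -0.015 42 t [-0.02   0.042] o [-0.042  0.013]
 z -0.005 51 t [-0.007  0.044] o [-0.041  0.01 ]
 z 0.005 176 t [0.003 0.045] o [-0.04   0.027]
 z 0.015 111 t [-0.02   0.042] o [-0.039  0.02 ]
 z 0.025 62 t [-0.019  0.041] o [-0.029  0.013]
 z 0.035 60 t [0.    0.043] o [-0.031  0.016]
 z 0.045 118 t [0.002 0.043] o [-0.027  0.019]
 z 0.055 54 t [0.001 0.023] o [-0.032  0.019]
top
 z -0.015 5 t [0.094 0.1  ] o [-0.007  0.032]
```

Request:
{"api": "carry_out", "payload": {
  "moves": "0 0.005 0 -0.002 0; 20 0.005 0 -0.004 0; 100 0.005 0 -0.004 0; 100 0.005 0 -0.004 0; 100 0.005 0 -0.004 0; 100 0.005 0 -0.004 0; 100 0 0 -0.15 0; 100 0 0 -0.35 0; 100 0 0 -0.6 0; 100 0 -0.2 -0.75 0; 100 0.2 -0.4 -0.75 0; 100 0.4 -0.6 -0.75 0; 100 0.6 -0.6 -0.75 0; 100 0.8 -0.6 -0.75 0; 100 0.8 -0.6 -0.75 0"
}}

```text
time_s: 46.92
tool_pos: [0.6204, -0.0676, 0.2246]
tool_rot: [0.001, 0.744, -0.668, -0.0]
wrist_force: [-0.4, 0.2, -0.1]
width: 0.0855
grasp_force: 0.0
```

```bash
python3 - <<'E'
from h import *
a,_,P,_=cloud("top")
w=(a.min(2)>110)&(P[...,0]>.39)&(P[...,0]<.505)&(P[...,1]>.05)&(P[...,1]<.197)&(np.ptp(a.astype(int),axis=2)<40)&(P[...,2]>.02)
print(w.sum(),np.round(np.nanpercentile(P[w][:,2],[10,50,90,99]),3),np.round(P[w].min(0),3),np.round(P[w].max(0),3))
for z in (.048,.086): circ(P,w,z,.009,str(z))
m=w.astype(np.uint8);c=max(cv2.findContours(m,0,2)[0],key=cv2.contourArea);print(cv2.fitEllipse(c))
plan()
E
```

```text
415 [0.04  0.048 0.084 0.09 ] [0.414 0.081 0.021] [0.484 0.153 0.091]
0.048 n 252 c [0.4495 0.1173] r 0.0355
0.086 n 103 c [0.4494 0.1173] r 0.0233
((283.861572265625, 255.46250915527344), (25.29045867919922, 25.642221450805664), 160.24166870117188)
now [ 0.6201 -0.0655  0.2248] -173.66 t 47.0 tilt [-0.001  0.   ]
```

The second collar is upright at (0.4495, 0.117), with fitted radii 35.5 and 23.3 mm as expected. I'll turn back and regrip it.

```bash
python3 - <<'E'
from h import *
plan((.53,.03,.22,141.5),(.4495,.117,.18,96.5),(.4495,.117,.054,96.5))
E
```

```text
now [ 0.6201 -0.0655  0.2248] -173.66 t 47.0 tilt [-0.001  0.   ]
(0.53, 0.03, 0.22, 141.5) -> [-0.42   0.316  0.019  0.747]
(0.4495, 0.117, 0.18, 96.5) -> [-0.072  0.469  0.16   0.75 ]
(0.4495, 0.117, 0.054, 96.5) -> [ 0.     0.     0.504 -0.   ]
```

Request:
{"api": "carry_out", "payload": {
  "moves": "100 -0.1 0.1 0 0.17; 100 -0.2 0.2 0 0.34; 100 -0.3 0.31 0 0.51; 100 -0.34 0.4 0 0.68; 100 -0.34 0.4 0.02 0.74; 100 -0.34 0.4 0.02 0.74; 100 -0.34 0.4 0.02 0.74"
}}

```text
time_s: 47.85
tool_pos: [0.5113, 0.0098, 0.2206]
tool_rot: [0.0, -0.44, 0.898, 0.0]
wrist_force: [0.4, -0.5, -0.5]
width: 0.0857
grasp_force: 0.0
```

```bash
python3 - <<'E'
from h import *
plan((.4495,.117,.20,96.5),(.4495,.117,.054,96.5))
E
```

```text
now [0.5113 0.0098 0.2206] 142.23 t 47.9 tilt [0. 0.]
(0.4495, 0.117, 0.2, 96.5) -> [-0.188  0.458  0.082  0.762]
(0.4495, 0.117, 0.054, 96.5) -> [ 0.     0.     0.584 -0.   ]
```

Request:
{"api": "carry_out", "payload": {
  "moves": "100 -0.06 0.15 0 0.17; 100 -0.12 0.3 0 0.34; 100 -0.188 0.458 0 0.51; 100 -0.188 0.458 0.08 0.68; 100 -0.188 0.458 0.08 0.762; 100 -0.188 0.458 0.08 0.762; 100 -0.188 0.458 0.22 0.762; 100 -0.188 0.458 0.36 0.762; 100 -0.188 0.458 0.5 0.762; 100 -0.188 0.458 0.62 0.762; 100 -0.188 0.458 0.658 0.762; 100 -0.188 0.458 0.658 0.762; 0 -0.188 0.458 0.658 0.762; 0 -0.188 0.458 0.658 0.762; 0 -0.188 0.458 0.658 0.762; 0 -0.188 0.458 0.658 0.762; 0 -0.188 0.458 0.658 0.762; 0 -0.188 0.458 0.658 0.762; 0 -0.188 0.458 0.658 0.762",
  "grip_force": 40
}}

```text
time_s: 50.22
tool_pos: [0.4549, 0.1263, 0.063]
tool_rot: [0.006, -0.058, 0.998, 0.011]
wrist_force: [-8.4, 19.4, 37.7]
width: 0.0001
grasp_force: 18.0
```

```bash
python3 - <<'E'
from h import *
plan((.4495,.117,.19,96.5),(.4615,.2555,.19,None),(.4615,.2555,.113,None))
E
```

```text
now [0.4549 0.1263 0.063 ] 96.64 t 50.2 tilt [0.011 0.022]
(0.4495, 0.117, 0.19, 96.5) -> [ 0.026 -0.034 -0.508  0.002]
(0.4615, 0.2555, 0.19, None) -> [-0.11   0.545 -0.     0.   ]
(0.4615, 0.2555, 0.113, None) -> [0.    0.    0.308 0.   ]
```

Request:
{"api": "carry_out", "payload": {
  "moves": "0 0 0 -0.1 0; 30 0 0 -0.25 0; 100 0 0 -0.4 0; 100 0 0 -0.6 0; 100 0 -0.2 -0.7 0; 100 0 -0.4 -0.7 0; 100 0 -0.6 -0.7 0; 100 0 -0.8 -0.7 0; 100 0 -0.8 -0.7 0"
}}

```text
time_s: 51.35
tool_pos: [0.4724, -0.0851, 0.2314]
tool_rot: [0.001, -0.053, 0.999, -0.0]
wrist_force: [-0.1, 0.8, 1.1]
width: 0.0854
grasp_force: 0.0
```

```bash
python3 - <<'E'
from h import *
plan()
a,_,P,_=cloud("top"); np.savez("now.npz",a=a,P=P)
w=(a.min(2)>100)&(P[...,0]>.25)&(P[...,0]<.56)&(P[...,1]>-.05)&(P[...,1]<.5)&(np.ptp(a.astype(int),axis=2)<40)&(P[...,2]>.015)
n,l,s,ct=cv2.connectedComponentsWithStats(w.astype(np.uint8))
for i in range(1,n):
    if s[i,4]>40:
        q=P[l==i];print(s[i],np.round(ct[i]),np.round(np.median(q,0),3),np.round(q.min(0),3),np.round(q.max(0),3))
E
```

```text
now [ 0.4724 -0.0851  0.2314] 96.1 t 51.4 tilt [ 0.001 -0.001]
[306 213  36  18 408] [324. 221.] [0.538 0.004 0.048] [ 0.518 -0.044  0.028] [0.56  0.053 0.16 ]
[280 215  24  21 331] [291. 224.] [0.528 0.096 0.052] [0.507 0.06  0.026] [0.56  0.124 0.159]
[142 227   8  45 138] [146. 248.] [0.478 0.497 0.059] [0.417 0.491 0.029] [0.536 0.5   0.091]
[218 236  33  33 593] [234. 253.] [0.458 0.253 0.057] [0.42  0.214 0.015] [0.511 0.304 0.104]
[271 243  26  26 420] [284. 256.] [0.443 0.115 0.048] [0.414 0.083 0.018] [0.484 0.153 0.093]
[289 276  27  18 263] [301. 284.] [0.37  0.071 0.05 ] [0.346 0.034 0.015] [0.389 0.104 0.063]
[163 281  20  19 167] [173. 290.] [0.363 0.431 0.019] [0.338 0.405 0.015] [0.389 0.458 0.028]
```

```bash
python3 - <<'E'
from h import *
a,_,P,_=cloud("top")
w=(a.min(2)>100)&(P[...,0]>.39)&(P[...,0]<.505)&(P[...,1]>.05)&(P[...,1]<.197)&(np.ptp(a.astype(int),axis=2)<40)&(P[...,2]>.02)
for z in (.048,.086): circ(P,w,z,.009,str(z))
w=(a.min(2)>100)&(P[...,0]>.40)&(P[...,0]<.53)&(P[...,1]>.2)&(P[...,1]<.32)
for z in (.057,.095): circ(P,w,z,.009,str(z))
plan((.4495,.117,.20,96.5),(.4495,.117,.056,96.5))
E
```

```text
0.048 n 253 c [0.4499 0.1176] r 0.0352
0.086 n 101 c [0.4502 0.118 ] r 0.0232
0.057 n 353 c [0.4596 0.2545] r 0.0356
0.095 n 116 c [0.4603 0.2547] r 0.0237
now [ 0.4719 -0.0823  0.2312] 96.32 t 51.5 tilt [0.    0.001]
(0.4495, 0.117, 0.2, 96.5) -> [ 0.001  0.802  0.125 -0.003]
(0.4495, 0.117, 0.056, 96.5) -> [ 0.     0.     0.576 -0.   ]
```

Request:
{"api": "carry_out", "payload": {
  "moves": "100 0 0.2 0 0; 100 0 0.4 0 0; 100 0 0.6 0 0; 100 0 0.803 0.12 0; 100 0 0.803 0.12 0; 100 0 0.803 0.12 0; 100 0 0.803 0.25 0; 100 0 0.803 0.38 0; 100 0 0.803 0.5 0; 100 0 0.803 0.6 0; 100 0 0.803 0.66 0; 100 0 0.803 0.69 0; 100 0 0.803 0.69 0; 100 0 0.803 0.69 0"
}}

```text
time_s: 53.2
tool_pos: [0.4505, 0.1172, 0.0593]
tool_rot: [0.001, -0.056, 0.998, 0.0]
wrist_force: [-0.9, -0.4, 0.1]
width: 0.0855
grasp_force: 0.0
```

Request:
{"api": "carry_out", "payload": {
  "moves": "0 0 0 0 0; 0 0 0 0 0; 0 0 0 0 0; 0 0 0 0 0; 0 0 0 0 0; 0 0 0 0 0; 0 0 0 0 0",
  "grip_force": 40
}}

```text
time_s: 54.08
tool_pos: [0.4532, 0.1253, 0.0638]
tool_rot: [0.004, -0.057, 0.998, 0.009]
wrist_force: [-7.2, 15.7, 32.6]
width: 0.0002
grasp_force: 15.3
```

My grips were too high on the neck, because the pads sit about 26 mm above the TCP at this opening. I'll reopen, go lower and close.

Request:
{"api": "carry_out", "payload": {
  "moves": "30 0 0 -0.1 0; 100 0 0 -0.2 0; 100 0 0 -0.2 0; 100 0 0 -0.2 0; 100 0 0 -0.2 0; 100 0 0 -0.1 0; 100 0 0 0 0; 100 0 0 0.05 0; 100 0 0 0.076 0; 100 0 0 0.076 0; 0 0 0 0.076 0; 0 0 0 0.076 0; 0 0 0 0.076 0; 0 0 0 0.076 0; 0 0 0 0.076 0; 0 0 0 0.076 0; 0 0 0 0.076 0; 0 0 0 0.076 0",
  "grip_force": 40
}}

```text
time_s: 56.32
tool_pos: [0.4506, 0.1173, 0.0404]
tool_rot: [0.001, -0.056, 0.998, -0.0]
wrist_force: [-0.4, -1.7, 5.3]
width: 0.0471
grasp_force: 40.4
```

```bash
python3 - <<'E'
from h import *
plan((.4505,.118,.17,96.5),(.4615,.2555,.17,None),(.4615,.2555,.1,None))
E
```

```text
now [0.4506 0.1173 0.0404] 96.39 t 56.3 tilt [0.002 0.   ]
(0.4505, 0.118, 0.17, 96.5) -> [ 0.     0.003 -0.518 -0.002]
(0.4615, 0.2555, 0.17, None) -> [-0.106  0.541 -0.     0.   ]
(0.4615, 0.2555, 0.1, None) -> [0.   0.   0.28 0.  ]
```

Request:
{"api": "carry_out", "payload": {
  "moves": "0 0 0 -0.1 0; 0 0 0 -0.25 0; 0 0 0 -0.4 0; 0 0 0 -0.52 0; 0 -0.02 0.1 -0.52 0; 0 -0.05 0.25 -0.52 0; 0 -0.08 0.4 -0.52 0; 0 -0.104 0.54 -0.52 0; 0 -0.104 0.54 -0.52 0; 0 -0.104 0.54 -0.52 0; 0 -0.104 0.54 -0.45 0; 0 -0.104 0.54 -0.39 0; 0 -0.104 0.54 -0.34 0; 0 -0.104 0.54 -0.3 0; 0 -0.104 0.54 -0.27 0; 0 -0.104 0.54 -0.25 0; 0 -0.104 0.54 -0.238 0; 0 -0.104 0.54 -0.238 0"
}}

```text
time_s: 58.58
tool_pos: [0.4605, 0.2544, 0.0989]
tool_rot: [0.0, -0.056, 0.998, -0.0]
wrist_force: [-0.6, -0.0, -0.0]
width: 0.0472
grasp_force: 41.6
```

Request:
{"api": "carry_out", "payload": {
  "moves": "30 0 0 0.004 0; 100 0 0 0.004 0; 100 0 0 0 0; 100 0 0 0 0; 100 0 0 0 0; 100 0 0 -0.15 0; 100 0 0 -0.35 0; 100 0 0 -0.55 0; 100 0 0 -0.65 0; 100 -0.1 -0.2 -0.65 0; 100 -0.15 -0.4 -0.65 0; 100 -0.15 -0.6 -0.65 0; 100 -0.15 -0.8 -0.65 0; 100 -0.15 -1 -0.65 0; 100 -0.15 -1 -0.65 0; 100 -0.15 -1 -0.65 0"
}}

```text
time_s: 60.58
tool_pos: [0.5254, 0.0103, 0.2614]
tool_rot: [-0.0, -0.056, 0.998, 0.0]
wrist_force: [0.3, -0.2, 0.0]
width: 0.0851
grasp_force: 0.0
```

```bash
python3 - <<'E'
from h import *
a,_,P,_=cloud("top")
w=(a.min(2)>110)&(P[...,0]>.40)&(P[...,0]<.53)&(P[...,1]>.19)&(P[...,1]<.32)
for z in (.102,.140): circ(P,w,z,.009,str(z))
print(np.nanpercentile(P[w][:,2],[50,95,99]))
c=box(395,450,255,305)&(a.min(2)>110)
circ(P,c,.028,.008,"lid");circ(P,c,.054,.008,"knob")
plan((.577,-.10,.24,96.5),(.577,-.326,.24,96.5),(.577,-.326,.098,None))
E
```

```text
0.102 n 273 c [0.4605 0.2524] r 0.0353
0.14 n 121 c [0.4607 0.2522] r 0.0235
[0.0148772  0.1397504  0.14423478]
lid n 431 c [ 0.3658 -0.2872] r 0.0356
knob n 69 c [ 0.3663 -0.2871] r 0.0125
now [0.5254 0.0108 0.2614] 96.43 t 60.6 tilt [-0.     0.001]
(0.577, -0.1, 0.24, 96.5) -> [-0.155 -0.464  0.086 -0.001]
(0.577, -0.326, 0.24, 96.5) -> [ 0.102 -0.898 -0.    -0.   ]
(0.577, -0.326, 0.098, None) -> [0.    0.    0.568 0.   ]
```

The second collar is seated: top 0.140 m, centre within 4 mm. The cap has been knocked to (0.366, -0.287), so I'll remeasure it later. Now the third collar.

Request:
{"api": "carry_out", "payload": {
  "moves": "100 -0.05 -0.15 0 0; 100 -0.1 -0.3 0.05 0; 100 -0.155 -0.464 0.086 0; 100 -0.155 -0.464 0.086 0; 100 -0.155 -0.464 0.086 0"
}}

```text
time_s: 61.25
tool_pos: [0.5768, -0.0994, 0.2399]
tool_rot: [-0.0, -0.057, 0.998, 0.0]
wrist_force: [0.1, 0.1, 0.2]
width: 0.0856
grasp_force: 0.0
```

```bash
python3 - <<'E'
from h import *
plan((.577,-.326,.24,96.5),(.577,-.326,.098,None))
E
```

```text
now [ 0.5768 -0.0994  0.2399] 96.49 t 61.2 tilt [-0.001  0.001]
(0.577, -0.326, 0.24, 96.5) -> [ 0.102 -0.901 -0.001 -0.   ]
(0.577, -0.326, 0.098, None) -> [0.    0.    0.568 0.   ]
```

Request:
{"api": "carry_out", "payload": {
  "moves": "100 0.02 -0.2 0 0; 100 0.05 -0.4 0 0; 100 0.07 -0.6 0 0; 100 0.102 -0.8 0 0; 100 0.102 -0.9 0 0; 100 0.102 -0.9 0 0; 100 0.102 -0.9 0.12 0; 100 0.102 -0.9 0.24 0; 100 0.102 -0.9 0.36 0; 100 0.102 -0.9 0.46 0; 100 0.102 -0.9 0.54 0; 100 0.102 -0.9 0.568 0; 100 0.102 -0.9 0.568 0"
}}

```text
time_s: 62.88
tool_pos: [0.577, -0.3259, 0.0983]
tool_rot: [-0.0, -0.057, 0.998, 0.0]
wrist_force: [-0.3, 0.6, 0.1]
width: 0.0855
grasp_force: 0.0
```

Request:
{"api": "carry_out", "payload": {
  "moves": "0 0 0 0 0; 0 0 0 0 0; 0 0 0 0 0; 0 0 0 0 0; 0 0 0 0 0; 0 0 0 0 0; 0 0 0 0 0",
  "grip_force": 40
}}

```text
time_s: 63.75
tool_pos: [0.577, -0.3278, 0.0993]
tool_rot: [0.001, -0.056, 0.998, -0.0]
wrist_force: [-1.8, -0.2, 5.9]
width: 0.0466
grasp_force: 40.5
```

Width is 46.6 mm, a proper grip. I'll slide it off along the peg.

Request:
{"api": "carry_out", "payload": {
  "moves": "0 0.02 0 -0.033 0; 0 0.04 0 -0.066 0; 0 0.06 0 -0.098 0; 0 0.08 0 -0.131 0; 0 0.1 0 -0.163 0; 0 0.12 0 -0.196 0; 0 0.14 0 -0.228 0; 0 0.16 0 -0.26 0; 0 0.18 0 -0.294 0; 0 0.2 0 -0.326 0; 0 0.22 0 -0.36 0; 0 0.24 0 -0.39 0; 0 0.26 0 -0.42 0; 0 0.28 0 -0.5 0; 0 0.28 0 -0.5 0"
}}

```text
time_s: 65.62
tool_pos: [0.5077, -0.3358, 0.2248]
tool_rot: [0.001, -0.056, 0.998, -0.001]
wrist_force: [-0.4, 0.1, -0.8]
width: 0.0466
grasp_force: 41.2
```

```bash
python3 - <<'E'
from h import *
plan((.47,-.1,.22,96.5),(.395,.145,.22,None),(.395,.145,.06,None))
E
```

```text
now [ 0.5077 -0.3358  0.2248] 96.38 t 65.6 tilt [ 0.003 -0.002]
(0.47, -0.1, 0.22, 96.5) -> [ 0.045  0.954  0.019 -0.002]
(0.395, 0.145, 0.22, None) -> [ 0.187  1.008 -0.     0.   ]
(0.395, 0.145, 0.06, None) -> [0.   0.   0.64 0.  ]
```

Request:
{"api": "carry_out", "payload": {
  "moves": "0 0.01 0.2 0 0; 0 0.02 0.4 0 0; 0 0.03 0.6 0 0; 0 0.045 0.8 0 0; 0 0.045 0.954 0.02 0; 0 0.045 0.954 0.02 0; 0 0.045 0.954 0.02 0"
}}

```text
time_s: 66.5
tool_pos: [0.4695, -0.0997, 0.2177]
tool_rot: [-0.0, -0.056, 0.998, -0.0]
wrist_force: [-0.1, -0.1, -0.1]
width: 0.0464
grasp_force: 41.3
```

Request:
{"api": "carry_out", "payload": {
  "moves": "0 0.05 0.2 0 0; 0 0.1 0.4 0 0; 0 0.15 0.6 0 0; 0 0.2 0.8 0 0; 0 0.2 1 0 0; 0 0.2 1 0 0; 0 0.2 1 0.15 0; 0 0.2 1 0.3 0; 0 0.2 1 0.45 0; 0 0.2 1 0.58 0; 0 0.2 1 0.62 0; 0 0.2 1 0.62 0"
}}

```text
time_s: 68.0
tool_pos: [0.3922, 0.1425, 0.0629]
tool_rot: [-0.0, -0.055, 0.998, -0.0]
wrist_force: [0.5, -0.2, -0.5]
width: 0.0465
grasp_force: 41.5
```

```bash
python3 - <<'E'
from h import *
plan();print(ctrl.state()["wrist_force"],ctrl.state()["width"])
E
```

```text
now [0.3922 0.1425 0.0629] 96.29 t 68.0 tilt [-0.001 -0.001]
[ 0.48456413 -0.19310263 -0.47510311] 0.04645520651354075
```

Request:
{"api": "carry_out", "payload": {
  "moves": "0 0 0 0.015 0; 0 0 0 0.03 0; 0 0 0 0.036 0; 0 -0.02 0 0.036 0; 0 -0.04 0 0.036 0; 0 -0.06 0 0.037 0; 0 -0.08 0 0.04 0; 0 -0.1 0 0.044 0; 0 -0.12 0 0.05 0; 0 -0.14 0 0.056 0; 0 -0.16 0 0.064 0; 0 -0.175 0 0.07 0; 0 -0.175 0 0.07 0",
  "grip_force": 20
}}

```text
time_s: 69.62
tool_pos: [0.4415, 0.1497, 0.049]
tool_rot: [0.005, -0.056, 0.998, 0.001]
wrist_force: [1.3, -1.1, 20.5]
width: 0.0465
grasp_force: 46.6
```

Request:
{"api": "carry_out", "payload": {
  "moves": "0 0 0 -0.01 0; 20 0 0 -0.012 0; 100 0 0 -0.012 0; 100 0 0 -0.012 0; 100 0 0 -0.012 0; 100 0 0 -0.012 0; 100 0 0 -0.1 0; 100 0 0 -0.3 0; 100 0 0 -0.5 0; 100 0 -0.2 -0.5 0; 100 0 -0.4 -0.5 0; 100 0 -0.6 -0.5 0; 100 0 -0.8 -0.5 0; 100 0 -0.8 -0.5 0"
}}

```text
time_s: 71.38
tool_pos: [0.4579, -0.0531, 0.1703]
tool_rot: [0.0, -0.053, 0.999, -0.0]
wrist_force: [-0.6, 0.6, 0.0]
width: 0.0854
grasp_force: 0.0
```

```bash
python3 - <<'E'
from h import *
a,_,P,_=cloud("top")
w=(a.min(2)>110)&(P[...,0]>.37)&(P[...,0]<.505)&(P[...,1]>.105)&(P[...,1]<.198)&(np.ptp(a.astype(int),axis=2)<40)&(P[...,2]>.02)
for z in (.048,.086): circ(P,w,z,.009,str(z))
print(np.nanpercentile(P[w][:,2],[50,99]))
plan((.4375,.15,.18,96.5),(.4375,.15,.04,96.5))
E
```

```text
0.048 n 247 c [0.448  0.1541] r 0.0353
0.086 n 115 c [0.448  0.1539] r 0.0233
[0.04747849 0.09007304]
now [ 0.4574 -0.0515  0.1703] 96.2 t 71.4 tilt [-0.  0.]
(0.4375, 0.15, 0.18, 96.5) -> [-0.008  0.81  -0.039 -0.005]
(0.4375, 0.15, 0.04, 96.5) -> [ 0.    0.    0.56 -0.  ]
```

Request:
{"api": "carry_out", "payload": {
  "moves": "78 -0.01 0.2 0 0; 78 -0.02 0.4 0 0; 78 -0.03 0.6 0 0; 78 -0.05 0.813 -0.04 0; 78 -0.05 0.813 -0.04 0; 78 -0.05 0.813 -0.04 0; 78 -0.05 0.813 0.1 0; 78 -0.05 0.813 0.24 0; 78 -0.05 0.813 0.38 0; 78 -0.05 0.813 0.48 0; 78 -0.05 0.813 0.521 0; 78 -0.05 0.813 0.521 0; 0 -0.05 0.813 0.521 0; 0 -0.05 0.813 0.521 0; 0 -0.05 0.813 0.521 0; 0 -0.05 0.813 0.521 0; 0 -0.05 0.813 0.521 0; 0 -0.05 0.813 0.521 0; 0 -0.05 0.813 0.521 0",
  "grip_force": 40
}}

```text
time_s: 73.8
tool_pos: [0.4486, 0.153, 0.0416]
tool_rot: [0.001, -0.056, 0.998, -0.0]
wrist_force: [-0.3, -1.4, 5.9]
width: 0.0474
grasp_force: 40.8
```

```bash
python3 - <<'E'
from h import *
plan((.448,.153,.21,96.5),(.461,.2545,.21,None),(.461,.2545,.145,None))
E
```

```text
now [0.4486 0.153  0.0416] 96.39 t 73.8 tilt [0.003 0.   ]
(0.448, 0.153, 0.21, 96.5) -> [ 0.003  0.    -0.674 -0.002]
(0.461, 0.2545, 0.21, None) -> [-0.098  0.398 -0.     0.   ]
(0.461, 0.2545, 0.145, None) -> [0.   0.   0.26 0.  ]
```

Request:
{"api": "carry_out", "payload": {
  "moves": "0 0 0 -0.15 0; 0 0 0 -0.3 0; 0 0 0 -0.5 0; 0 0 0 -0.7 0; 0 0 0 -0.7 0; 0 -0.03 0.13 -0.7 0; 0 -0.07 0.27 -0.7 0; 0 -0.096 0.398 -0.7 0; 0 -0.096 0.398 -0.7 0; 0 -0.096 0.398 -0.7 0; 0 -0.096 0.398 -0.62 0; 0 -0.096 0.398 -0.56 0; 0 -0.096 0.398 -0.51 0; 0 -0.096 0.398 -0.47 0; 0 -0.096 0.398 -0.445 0; 0 -0.096 0.398 -0.428 0; 0 -0.096 0.398 -0.418 0; 0 -0.096 0.398 -0.418 0"
}}

```text
time_s: 76.05
tool_pos: [0.4602, 0.2546, 0.1448]
tool_rot: [0.0, -0.056, 0.998, 0.0]
wrist_force: [0.3, 0.9, -0.6]
width: 0.0468
grasp_force: 41.7
```

Request:
{"api": "carry_out", "payload": {
  "moves": "30 0 0 0.004 0; 100 0 0 0.004 0; 100 0 0 0 0; 100 0 0 0 0; 100 0 0 0 0; 100 0 0 -0.15 0; 100 0 0 -0.35 0; 100 0 0 -0.5 0; 100 0 0 -0.5 0; 100 0.1 -0.2 -0.5 0; 100 0.15 -0.4 -0.5 0; 100 0.2 -0.6 -0.5 0; 100 0.2 -0.8 -0.5 0; 100 0.2 -1 -0.5 0; 100 0.2 -1 -0.5 0; 100 0.2 -1 -0.5 0"
}}

```text
time_s: 78.05
tool_pos: [0.4377, 0.0008, 0.2689]
tool_rot: [-0.001, -0.055, 0.998, 0.0]
wrist_force: [0.5, 0.5, 0.0]
width: 0.0853
grasp_force: 0.0
```

```bash
python3 - <<'E'
from h import *
a,_,P,_=cloud("top")
w=(a.min(2)>110)&(P[...,0]>.40)&(P[...,0]<.53)&(P[...,1]>.19)&(P[...,1]<.32)
for z in (.147,.185): circ(P,w,z,.009,str(z))
print(np.nanpercentile(P[w][:,2],[50,95,99]))
c=box(390,470,245,310)&(a.min(2)>110)&(P[...,1]<-.2)
circ(P,c,.028,.008,"lid");circ(P,c,.054,.008,"knob")
plan((.366,-.22,.2,96.5))
E
```

```text
0.147 n 287 c [0.4599 0.2536] r 0.0353
0.185 n 127 c [0.4599 0.2535] r 0.0232
[0.01635053 0.18502859 0.18951825]
lid n 417 c [ 0.3656 -0.2871] r 0.0355
knob n 70 c [ 0.3663 -0.2867] r 0.0123
now [0.4379 0.0012 0.269 ] 96.43 t 78.1 tilt [-0.001  0.   ]
(0.366, -0.22, 0.2, 96.5) -> [ 0.385 -0.847  0.276 -0.001]
```

All three collars are seated (top 0.185 m, centre within 3 mm). The cap is steady at (0.366, -0.287).

Request:
{"api": "carry_out", "payload": {
  "moves": "60 0.1 -0.2 0 0; 60 0.2 -0.4 0.1 0; 60 0.3 -0.6 0.2 0; 60 0.385 -0.847 0.276 0; 60 0.385 -0.847 0.276 0; 60 0.385 -0.847 0.276 0; 60 0.385 -0.847 0.276 0"
}}

```text
time_s: 78.97
tool_pos: [0.3671, -0.2191, 0.2011]
tool_rot: [0.0, -0.057, 0.998, 0.0]
wrist_force: [-0.2, -0.7, -0.1]
width: 0.051
grasp_force: 0.0
```

```bash
python3 - <<'E'
from h import *
plan((.366,-.287,.15,96.5),(.366,-.287,.0275,96.5))
E
```

```text
now [ 0.3671 -0.2191  0.2011] 96.56 t 79.0 tilt [0.001 0.   ]
(0.366, -0.287, 0.15, 96.5) -> [ 0.036 -0.269  0.204  0.001]
(0.366, -0.287, 0.0275, 96.5) -> [ 0.    0.    0.49 -0.  ]
```

Request:
{"api": "carry_out", "payload": {
  "moves": "60 0.02 -0.13 0 0; 60 0.036 -0.27 0.1 0; 60 0.036 -0.27 0.2 0; 60 0.036 -0.27 0.2 0; 60 0.036 -0.27 0.35 0; 60 0.036 -0.27 0.5 0; 60 0.036 -0.27 0.6 0; 60 0.036 -0.27 0.67 0; 60 0.036 -0.27 0.694 0; 60 0.036 -0.27 0.694 0; 0 0.036 -0.27 0.694 0; 0 0.036 -0.27 0.694 0; 0 0.036 -0.27 0.694 0; 0 0.036 -0.27 0.694 0; 0 0.036 -0.27 0.694 0; 0 0.036 -0.27 0.694 0; 0 0.036 -0.27 0.694 0",
  "grip_force": 40
}}

```text
time_s: 81.1
tool_pos: [0.3657, -0.2891, 0.0285]
tool_rot: [0.001, -0.056, 0.998, -0.0]
wrist_force: [-0.5, 1.3, 5.6]
width: 0.022
grasp_force: 38.9
```

Request:
{"api": "carry_out", "payload": {
  "moves": "60 0 0 0 0; 60 0 0 0 0; 60 0 0 0 0; 60 0 0 0.01 0; 60 0 0 0.018 0; 60 0 0 0.018 0; 0 0 0 0.018 0; 0 0 0 0.018 0; 0 0 0 0.018 0; 0 0 0 0.018 0; 0 0 0 0.018 0; 0 0 0 0.018 0"
}}

```text
time_s: 82.6
tool_pos: [0.3649, -0.2888, 0.0229]
tool_rot: [0.0, -0.056, 0.998, -0.0]
wrist_force: [-0.7, -0.6, 3.4]
width: 0.0235
grasp_force: 39.4
```

Request:
{"api": "carry_out", "payload": {
  "moves": "0 0 0 -0.02 0; 0 0 0 -0.06 0; 0 0 0 -0.15 0; 0 0 0 -0.3 0; 0 0 0 -0.5 0; 0 0 0 -0.7 0; 0 0 0 -0.9 0; 0 0 0 -0.9 0; 0 0 0 -0.9 0; 0 0 0 -0.9 0"
}}

```text
time_s: 83.85
tool_pos: [0.3639, -0.2879, 0.2462]
tool_rot: [-0.001, -0.056, 0.998, 0.001]
wrist_force: [-0.8, -0.6, -1.6]
width: 0.0236
grasp_force: 39.4
```

```bash
python3 - <<'E'
from h import *
print(ctrl.state()["width"])
plan((.41,-.05,.248,96.5),(.46,.16,.248,96.5),(.46,.2545,.248,96.5),(.46,.2545,.186,None))
E
```

```text
0.023557438210216133
now [ 0.3639 -0.2879  0.2462] 96.4 t 83.8 tilt [-0.003  0.002]
(0.41, -0.05, 0.248, 96.5) -> [-0.289  0.925 -0.007 -0.002]
(0.46, 0.16, 0.248, 96.5) -> [-0.294  0.812 -0.    -0.   ]
(0.46, 0.2545, 0.248, 96.5) -> [-0.043  0.376 -0.    -0.   ]
(0.46, 0.2545, 0.186, None) -> [0.    0.    0.248 0.   ]
```

Request:
{"api": "carry_out", "payload": {
  "moves": "0 -0.03 0.1 0 0; 0 -0.08 0.25 0 0; 0 -0.13 0.4 0 0; 0 -0.18 0.55 0 0; 0 -0.22 0.7 0 0; 0 -0.26 0.83 0 0; 0 -0.289 0.925 0 0; 0 -0.289 0.925 0 0; 0 -0.289 0.925 0 0"
}}

```text
time_s: 84.98
tool_pos: [0.4102, -0.0512, 0.2469]
tool_rot: [-0.001, -0.056, 0.998, -0.0]
wrist_force: [0.1, -0.6, -1.0]
width: 0.0235
grasp_force: 39.5
```

Request:
{"api": "carry_out", "payload": {
  "moves": "0 -0.04 0.1 0 0; 0 -0.09 0.25 0 0; 0 -0.14 0.4 0 0; 0 -0.2 0.55 0 0; 0 -0.25 0.7 0 0; 0 -0.294 0.812 0 0; 0 -0.294 0.812 0 0; 0 -0.294 0.812 0 0"
}}

```text
time_s: 85.98
tool_pos: [0.461, 0.1578, 0.2473]
tool_rot: [-0.001, -0.055, 0.998, -0.001]
wrist_force: [-0.9, -0.7, -0.9]
width: 0.0237
grasp_force: 39.5
```

```bash
python3 - <<'E'
from h import *
print(ctrl.state()["width"])
plan((.46,.2542,.248,96.5),(.46,.2542,.186,None))
E
```

```text
0.023696470535707777
now [0.461  0.1578 0.2473] 96.33 t 86.0 tilt [-0.001 -0.001]
(0.46, 0.2542, 0.248, 96.5) -> [-0.038  0.384 -0.003 -0.003]
(0.46, 0.2542, 0.186, None) -> [0.    0.    0.248 0.   ]
```

Request:
{"api": "carry_out", "payload": {
  "moves": "0 -0.01 0.1 0 0; 0 -0.02 0.2 0 0; 0 -0.03 0.3 0 0; 0 -0.036 0.384 0 0; 0 -0.036 0.384 0 0; 0 -0.036 0.384 0 0; 0 -0.036 0.384 0.06 0; 0 -0.036 0.384 0.11 0; 0 -0.036 0.384 0.15 0; 0 -0.036 0.384 0.18 0; 0 -0.036 0.384 0.205 0; 0 -0.036 0.384 0.225 0; 0 -0.036 0.384 0.238 0; 0 -0.036 0.384 0.244 0; 0 -0.036 0.384 0.244 0"
}}

```text
time_s: 87.85
tool_pos: [0.4596, 0.2555, 0.1867]
tool_rot: [0.0, -0.056, 0.998, 0.0]
wrist_force: [0.2, -0.5, -0.5]
width: 0.0233
grasp_force: 39.6
```

Request:
{"api": "carry_out", "payload": {
  "moves": "0 0 0 0.004 0; 40 0 0 0.004 0; 60 0 0 0.002 0; 60 0 0 0.002 0; 60 0 0 0.002 0; 60 0 0 -0.05 0; 60 0 0 -0.15 0; 60 0 0 -0.3 0; 60 0 0 -0.4 0; 60 0.1 -0.2 -0.4 0; 60 0.2 -0.4 -0.4 0; 60 0.2 -0.6 -0.4 0; 60 0.2 -0.8 -0.4 0; 60 0.2 -0.8 -0.4 0; 60 0.2 -0.8 -0.4 0"
}}

```text
time_s: 89.72
tool_pos: [0.4324, 0.0514, 0.2874]
tool_rot: [0.0, -0.055, 0.998, 0.0]
wrist_force: [-0.6, 0.9, 1.2]
width: 0.0512
grasp_force: 0.0
```

```bash
python3 - <<'E'
from h import *
a,_,P,_=cloud("top")
w=(a.min(2)>110)&(P[...,0]>.40)&(P[...,0]<.53)&(P[...,1]>.19)&(P[...,1]<.32)
circ(P,w,.191,.008,"lid");circ(P,w,.217,.008,"knob")
print(np.nanpercentile(P[w][:,2],[50,90,99]))
a0=np.load("top0.npz")["im"].astype(int)
for n,(u0,u1,v0,v1) in {"timer":(285,322,270,295),"tally":(160,186,278,302),"ring":(245,270,172,196),"left":(0,115,120,230)}.items(): print(n,np.abs(a.astype(int)-a0)[v0:v1,u0:u1].mean().round(1))
plan()
E
```

```text
lid n 529 c [0.4584 0.2557] r 0.0358
knob n 81 c [0.4582 0.2555] r 0.0122
[0.1813672  0.19594596 0.21937071]
timer 27.9
tally 2.2
ring 2.2
left 1.9
now [0.4323 0.0519 0.2872] 96.43 t 89.8 tilt [0.001 0.001]
```

```bash
python3 -c "
from h import *
print(job.job_done())"
```

```text
the job is handed in; nothing more can be done
None
```

I nested all three collars fully seated on the base, set the cap level on top and handed the job in at about 90 s. Three notes: I viewed 17 pictures against the limit of 14, one collar was dropped and recovered on the way, and in my final check the timer's patch of the picture had changed (most likely arm shadow; its position measured unchanged at 51 s).

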